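# Draw the notched press bar from its rack and key it into the saddle

## Task

Take the notched aluminium bar out of the sloping rack: lift its low end over the lip and draw it out endwise from under the keeper. Then lay it along the press saddle and find, by eye or by feel, where its notches drop over the teeth, so that it lies flat, fully down on both blocks, and let go; leave the plain bar in the rack and do not knock the other things about.

Things in the scene. Friction and masses are not known exactly. Their poses are not given: they have to be found in the camera images.
- bar_center (a point): Centre (half-way up) of the notched bar: loose, aluminium, 200 mm long (x), 30 wide (y), 14 thick (z), 0.18 to 0.31 kg. Both long edges are notched right through its thickness 50.5 mm either side of the centre: notches 16 mm long (42.5 to 58.5 mm from the centre), 6 deep, leaving two waists 18 mm wide. Symmetric end for end and top to bottom. Starts in one of the rack's two bays, x up the slope.
- bar: The notched bar itself; origin at the centre of its underside, 7 mm below point bar_center, same axes.
- bar_low (a point): Middle of the notched bar's end face at its -x end (100 mm from its centre), the end that is lowest, behind the lip and nearest the robot, at the start; same axes as the bar.
- bar_high (a point): Middle of the notched bar's other end face, at its +x end: the upper end at the start, under the keeper; same axes as the bar.
- plain_center (a point): Centre (half-way up) of the other bar, in the other bay: aluminium, 200 x 24 x 14 mm, no notches. Leave it in the rack.
- ramp: Sloping part of the fixed green rack. Origin: level with the spine tops, at the lips' inner faces, midway between the bays, 90 mm above the table. x points up the slope (25 degrees, rising away from the robot), y along the lips, z square to the slope. In each bay (y = +40 and -40 mm) the bar lies flat on a 24 mm wide spine (top z = 0), its low end at x about 2 mm; a stop stands at x = 204 mm.
- lip_a (a point): Middle of the top edge of the lip of the bay at ramp y = +40 mm: a steel strip 28 mm wide and 6 mm thick across the low end of the spine (ramp x -9 to -3 mm), rising 20 mm above the spine, so higher than the 14 mm bar. Beside and below the spine here there is free room for fingers (about 60 mm down to the rack's base plate; the next bay's bar is 80 mm away, centre to centre).
- lip_b (a point): Middle of the top edge of the lip of the bay at ramp y = -40 mm: a steel strip 28 mm wide and 6 mm thick across the low end of the spine (ramp x -9 to -3 mm), rising 20 mm above the spine, so higher than the 14 mm bar. Beside and below the spine here there is free room for fingers (about 60 mm down to the rack's base plate; the next bay's bar is 80 mm away, centre to centre).
- keeper (a point): Middle of the underside of the keepers: fixed plates over the upper ends of both bars (ramp x 175 to 205 mm), 22.5 mm above the spines, so that the upper end can rise only 8 mm and just the low end can be lifted. Guides 37 mm apart flank each bar from ramp x = 105 to 205 mm, up to 26 mm above the spine. Ramp axes.
- rod (a point): Middle of an 8 mm rod, 200 mm long, level along y over the bars' low ends, 220 mm above the table. A second rod runs 46 mm behind it (+x), and from 83 mm behind it a shelf; the goods on it reach 280 mm above the table. The rods keep out a gripper coming straight down on the low end; one whose body leans back towards the robot by 30 to 40 degrees passes in front. x away from the robot, z up.
- saddle_mid (a point): Middle of the fixed press saddle, 55 mm above the table (the height of the seated bar's centre); x along the bar to be seated (either way round), z up. A green base 170 x 90 mm with two rails carries a steel carriage, clamped anywhere within 12 mm of the middle along x: that setting is not told and is seen or felt. Seated, the bar's centre lies up to 12 (+2 play) mm along x from this point.
- saddle: Saddle; origin on the table under saddle_mid. Its carriage has two blocks 50.5 mm either side of the carriage's middle, each 30 mm long (x), 58 wide (y), seats 48 mm above the table; 71 mm free between them, over a plate 18 mm high. On each block two teeth 11.5 mm long in x, 12 high, 21 apart in y: the waists drop between them with 1.5 (y) or 2 mm (x) of play, else the bar rides 12 mm too high.
- bearing: A bearing ring lying flat, 60 mm across, 18 mm high, with a 28 mm hole; origin at the centre of its underside. Bystander.
- jar: A grey screw-top jar, 66 mm across, 85 mm high; origin at the centre of its underside. Bystander.
- hub: A dark steel flanged hub standing on its 90 mm flange, 50 mm high; origin at the centre of its underside. Bystander.
- wrench: A wrench 180 mm long lying along its x. Bystander.
- hammer: A hammer 260 mm long lying along its x, handle to -x. Bystander.
- carton: A small cardboard carton 100 x 70 x 50 mm; origin at the centre of its underside. Bystander.
- sleeve: A standing steel sleeve, 56 mm across, 60 mm high; origin at the centre of its underside. Bystander.
Not all that is in view belongs to the job. What is shaped like the bar but pink or yellow is not meant.

How it is judged:
By the outcome, as a careful person would: the job done as asked, in the order asked, and still so for the second after the job is handed in, with the robot touching nothing.
It also fails if it takes over 67 s, if anything falls off the work surface, if the arm or the gripper's body presses on something with over 40 N, if the wrist force passes 120 N, or if a joint passes its speed limit or range.

## Robot

A 6-joint arm with a two-finger parallel gripper is mounted at the origin on the work surface. World frame = base frame: x ahead of the robot, y to its left, z up, the work surface at z = 0. Lengths are in m, angles in rad, forces in N, time in s.
With the tool pointing down it reaches from about 0.375 to 0.9 m from the base axis. Payload 3.1 kg.
Tool frame: the origin (TCP) lies on the centre line of the jaws, within the pads' length; the fingertips stand robot.tip_reach ahead of it and the grasp point (between the pads) is the TCP (robot.tip_reach is the distance from the TCP to the fingertips, in m); z points along the fingers, y is the direction in which the jaws open and shut (so a half turn about z gives the same grasp; the last joint's range is limited). The gripper opens to 87 mm and grips with 3 to 60 N. Pads are 19 mm wide; open, the fingers measure 117 mm over their backs; the gripper's body (75 mm by 190 mm) begins 51 mm behind the grasp point.
Start: joints at [0.942, 0.527, 1.433, -0, 1.181, -0.178], TCP at [0.272, 0.563, 0.242] pointing down, gripper open.
Joint ranges: [-3.08, 3.08], [-0.75, 2.2], [0.22, 2.44], [-1.43, 4.57], [0, 2.65], [-2.85, 2.85]. Speed limits (rad/s): [2.79, 2.79, 3.14, 3.14, 3.14, 3.14].

## Interface

Orientations are given as a unit quaternion [x, y, z, w].
In Python, from rig import telemetry, viewer, robot gives the robot as it stands. The module is installed in compiled form; this text tells all that it offers.
- The arm moves only by the tool step_arm, never from a script. Its argument "targets" is a list of rows, each an object of numbers: "dx", "dy", "dz": the shift along the tool's x, y, z in m; "rx", "ry", "rz": the turn, a rotation vector about the tool's x, y, z in degrees. In form: [{"dx": .., "dy": .., "dz": .., "rx": .., "ry": .., "rz": ..}, ...]. A call has exactly 5 rows; each row is the pose to reach, as a shift and turn from the pose measured when the call began, along the tool's axes at that moment; what a row does not reach only later rows make up. A row lasts 1/8 s, in which the tool goes at most 62.5 mm and 10.7 degrees, less where a joint would pass 70% of its speed; a pose out of reach is approached as far as the arm can. A call with a gripper value outside its range is refused whole. "gripper" is the opening, from 0 (shut) to 1 (fully open), set as the call begins (left out, the last holds). The fingers move at their own pace and stop on an object; "force" is the grip in N (left out, the last holds). Time passes only in rows, so rows that repeat a pose let the fingers close, or fill a call up. It gives the time, the measured TCP pose, the force and the opening at its end, in the units of the state.
- telemetry.get_obs(): the state, without advancing time (a new reading comes with each control period).
- viewer.camera(name): name is "side" or "top"; returns a dict with "img" (480x640x3 uint8, blue, green, red), "depth" (480x640 float32, m along the optical axis (not along the pixel's ray), 0 where there is no reading), "K" (3x3 intrinsics, pixels), "k1" (the pictures are not rectified: a ray, as slopes to the right and down, at radius r is drawn at 1 + k1 r^2 times it, then the intrinsics apply), "R" (3x3) and "t" (3): a world point X has camera coordinates R X + t. Camera axes: x right, y down, z forward; pixel columns grow to the right and rows downward; lengths in m; the calibration is good to about 2 mm. A picture is of the moment at which its call begins.
- robot.hand_in(): hands the job in, once; it reports no verdict.
The state is a dict: "time": time; "q": joint angles; "joint_velocities": joint speeds; "joint_torque": joint torques, N m; "position": TCP position; "tool_rot": TCP orientation; "ft_force": force on the tool from outside, world axes, zero at the start; "moment": the same for the moment, N m; "grip_width": finger opening in m.
Only numpy, scipy, OpenCV 4.12 (cv2) and the standard library are available. Lean on these libraries where they do the work, as an engineer would, in place of code of your own. Each camera call takes 0.05 s, during which the arm holds its last target.

## Working session

There is one attempt and no reset: what is moved stays moved. The work goes in short steps, Python scripts to look and compute and a tool call to move; the robot and the scene stay as the last step left them, time stands still between calls to the robot, and variables do not carry over. Pictures are saved under pics/ and viewed, and the job is handed in when it is done.

Besides the shell and the picture viewer there is one more tool, called after "Emit:" as a command line: name --argument value ..., lists and objects as JSON in quotes. step_arm: Moves the arm, as the interface text tells. Its arguments: {"type":"object","properties":{"targets":{"type":"array"},"gripper":{"type":"number"},"force":{"type":"number"}},"required":["targets"]}

```bash
mkdir -p pics; ls
cat > h.py <<'E'
import numpy as np, cv2, pickle
from rig import telemetry, viewer, robot
def snap(name,tag):
    c=viewer.camera(name); pickle.dump(c,open(f'{tag}.pkl','wb')); cv2.imwrite(f'pics/{tag}.png',c['img']); return c
def load(tag): return pickle.load(open(f'{tag}.pkl','rb'))
def cloud(c):
    # world xyz for each pixel
    h,w=c['depth'].shape
    K=np.array(c['K']);k1=float(np.ravel(c['k1'])[0])
    u,v=np.meshgrid(np.arange(w),np.arange(h))
    x=(u-K[0,2])/K[0,0]; y=(v-K[1,2])/K[1,1]
    a,b=x.copy(),y.copy()
    for _ in range(10):
        f=1+k1*(a*a+b*b); a=x/f;b=y/f
    d=c['depth']; P=np.stack([a*d,b*d,d],-1)
    R=np.array(c['R']);t=np.array(c['t']).ravel()
    W=(P-t)@R
    W[d<=0]=np.nan
    return W
def proj(c,X):
    K=np.array(c['K']);k1=float(np.ravel(c['k1'])[0])
    p=np.atleast_2d(X)@np.array(c['R']).T+np.array(c['t']).ravel()
    s=p[:,:2]/p[:,2:]; s=s*(1+k1*(s**2).sum(1,keepdims=True))
    return s*[K[0,0],K[1,1]]+[K[0,2],K[1,2]]
E
python3 - <<'E'
from h import *
for n in('top','side'):
    c=snap(n,n+'0'); print(n,c['K'],c['k1'],-np.array(c['R']).T@np.array(c['t']).ravel(), c['R'])
print(telemetry.get_obs(), robot.tip_reach)
E
```

```text
pics
top [[458.92087696   0.         315.73924787]
 [  0.         458.92087696 243.08490886]
 [  0.           0.           1.        ]] -0.10027377023875299 [0.29406072 0.01863906 1.43523155] [[-0.0160257  -0.99960883  0.02292073]
 [-0.98645269  0.01206344 -0.16360184]
 [ 0.16326134 -0.02523205 -0.98626015]]
side [[474.26877973   0.         311.73097832]
 [  0.         474.26877973 244.81552407]
 [  0.           0.           1.        ]] 0.025194825402830905 [ 0.10703528 -0.6590801   1.01200572] [[ 0.86975324 -0.4934699   0.00409308]
 [-0.37034541 -0.65818    -0.65547186]
 [ 0.32614962  0.56858292 -0.75520851]]
{'time': 0.1, 'q': array([ 9.41482252e-01,  5.28369820e-01,  1.43377474e+00, -3.96386288e-06,
        1.18140191e+00, -1.78501437e-01]), 'joint_velocities': array([-0.0008652 ,  0.00072261, -0.00236474, -0.00150496,  0.00149926,
        0.00126766]), 'joint_torque': array([-3.81133677e-04, -4.40984988e+01, -1.77149338e+01,  6.34631119e-02,
        5.33719850e-02, -2.82930893e-05]), 'position': array([0.27191284, 0.56205784, 0.24067135]), 'tool_rot': array([ 2.23501579e-01,  9.74703078e-01, -8.99020036e-04, -3.82254374e-04]), 'ft_force': array([-0.76628428,  0.38492786,  0.10801976]), 'moment': array([0.00457004, 0.0182475 , 0.0048621 ]), 'grip_width': 0.0871995569757546} 0.019
```

View pics/top0.png

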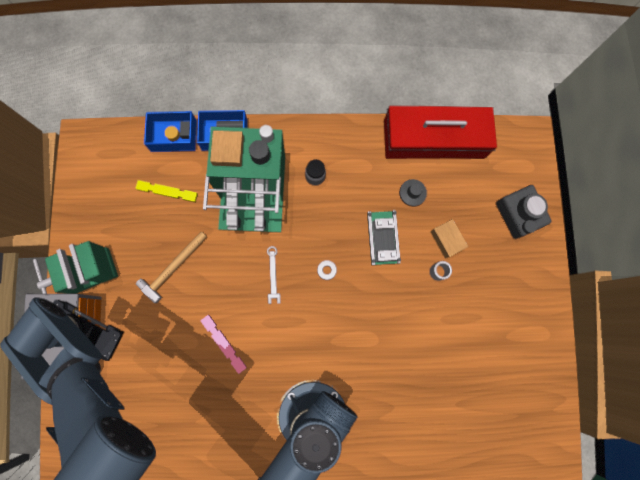

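View pics/side0.png

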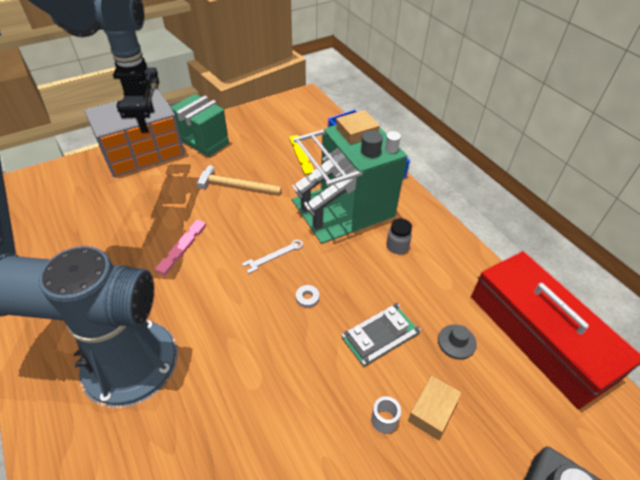

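The overview shows the rack (top px ~245,200), the saddle (~384,237), and the bystanders. I'll zoom in on the rack and saddle.

Run:
```python
from h import *
a=load('top0')['img'];b=load('side0')['img']
def z(i,x0,y0,x1,y1,s): return cv2.resize(i[y0:y1,x0:x1],None,fx=s,fy=s,interpolation=cv2.INTER_CUBIC)
cv2.imwrite('pics/z1.png',z(a,190,120,300,240,5))
cv2.imwrite('pics/z2.png',z(b,270,110,420,250,4))
cv2.imwrite('pics/z3.png',np.hstack([z(a,355,200,415,275,5),z(b,335,295,425,370,5)]))
W=cloud(load('top0'))
np.set_printoptions(precision=3,suppress=True)
for v in range(170,235,4):
    print(v,' '.join('%.3f,%.3f,%.3f'%tuple(W[v,u]) for u in (232,259,246)))
```

```text
170 0.700,0.214,0.229 0.699,0.140,0.228 0.698,0.175,0.231
174 0.687,0.213,0.232 0.687,0.140,0.231 0.690,0.176,0.223
178 0.698,0.225,0.162 0.674,0.139,0.234 0.679,0.176,0.221
182 0.688,0.225,0.155 0.685,0.146,0.163 0.731,0.203,0.012
186 0.676,0.225,0.157 0.674,0.147,0.157 0.719,0.204,0.008
190 0.645,0.214,0.221 0.665,0.148,0.149 0.706,0.203,0.009
194 0.656,0.227,0.142 0.653,0.148,0.149 0.694,0.204,0.005
198 0.645,0.227,0.138 0.642,0.148,0.144 0.680,0.204,0.006
202 0.634,0.228,0.135 0.633,0.149,0.134 0.668,0.204,0.000
206 0.599,0.213,0.225 0.621,0.149,0.133 0.653,0.203,0.007
210 0.614,0.230,0.119 0.588,0.140,0.219 0.640,0.203,0.009
214 0.602,0.230,0.117 0.601,0.150,0.119 0.627,0.203,0.006
218 0.591,0.231,0.111 0.589,0.150,0.116 0.614,0.202,0.009
222 0.580,0.231,0.107 0.579,0.151,0.107 0.603,0.204,-0.002
226 0.571,0.233,0.094 0.567,0.151,0.107 0.588,0.202,0.008
230 0.577,0.248,0.002 0.556,0.152,0.103 0.576,0.203,0.005
234 0.564,0.248,-0.000 0.563,0.162,0.003 0.564,0.203,-0.001
```

View pics/z1.png

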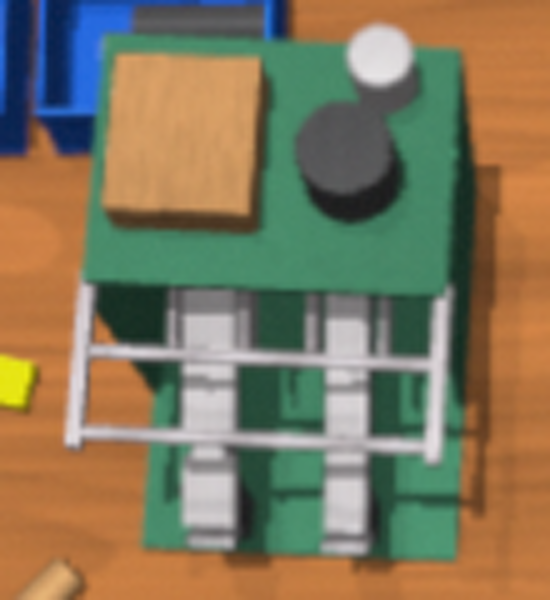

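View pics/z2.png

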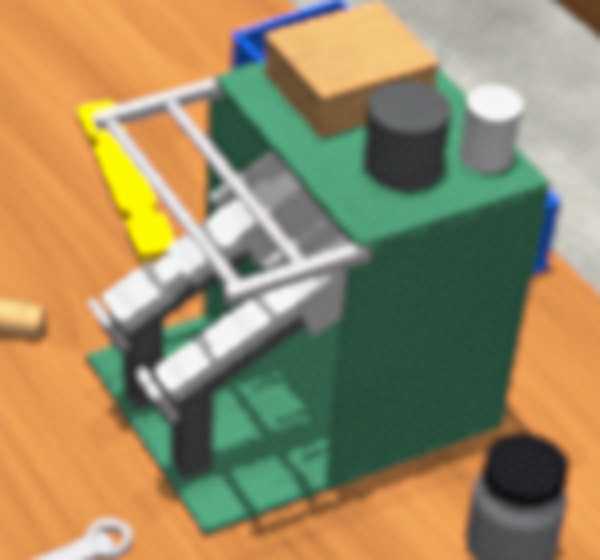

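View pics/z3.png

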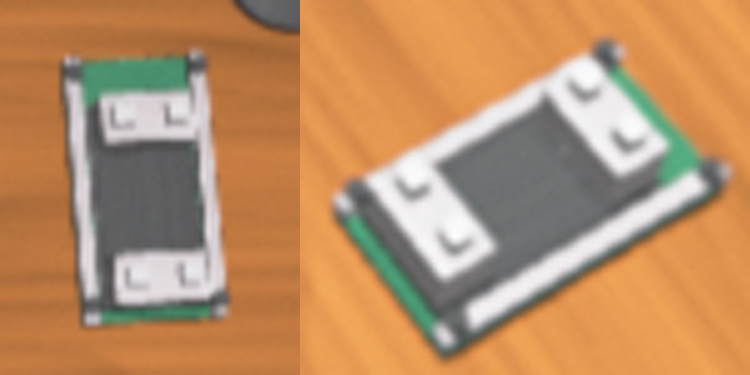

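The wider, notched bar is in the left bay (top px ~232,205; bay a). The right one (~259,205) is the plain bar. Next I'll fit the rack and saddle poses from the image edges.

```bash
cat > fit.py <<'E'
from h import *
from scipy.optimize import minimize
def Rz(a): c,s=np.cos(a),np.sin(a); return np.array([[c,-s,0],[s,c,0],[0,0,1.]])
def Ry(a): c,s=np.cos(a),np.sin(a); return np.array([[c,0,s],[0,1,0],[-s,0,c]])
S=np.radians(25)
def seg(a,b,n=25): t=np.linspace(0,1,n)[:,None]; return np.array(a)*(1-t)+np.array(b)*t
def rect(x0,x1,y0,y1,z): 
    p=[(x0,y0,z),(x1,y0,z),(x1,y1,z),(x0,y1,z)]; return [seg(p[i],p[(i+1)%4]) for i in range(4)]
def bar_outline(z,hw=.015):
    xs=[-.1,-.0585,-.0585,-.0425,-.0425,.0425,.0425,.0585,.0585,.1]; ys=[.015,.015,.009,.009,.015,.015,.009,.009,.015,.015]
    o=[]
    for s in(1,-1):
        for i in range(9): o.append(seg((xs[i],s*ys[i],z),(xs[i+1],s*ys[i+1],z),8))
    o+=[seg((-.1,-.015,z),(-.1,.015,z),10),seg((.1,-.015,z),(.1,.015,z),10)]
    return np.vstack(o)
def rampR(yaw): return Rz(yaw)@Ry(-S)
def rack_pts(p):
    x,y,yaw=p; R=rampR(yaw); o=np.array([x,y,.09]); out=[]
    for sy,hw in((.04,.015),(-.04,.012)):
        out+=rect(-.009,-.003,sy-.014,sy+.014,.020)
        out+=[seg((.004,sy-hw,.014),(.04,sy-hw,.014)),seg((.004,sy+hw,.014),(.04,sy+hw,.014))]
        if sy<0: out+=[seg((.06,sy-hw,.014),(.12,sy-hw,.014)),seg((.06,sy+hw,.014),(.12,sy+hw,.014))]
    return np.vstack(out)@R.T+o
def saddle_pts(p):
    x,y,yaw,c=p; R=Rz(yaw); o=np.array([x,y,0]); out=[]
    for s in(-1,1):
        cx=c+s*.0505
        out+=rect(cx-.015,cx+.015,-.029,.029,.048)
        for t in(-1,1):
            yy=t*.0105; y2=t*.0190
            out+=rect(cx-.00575,cx+.00575,min(yy,y2),max(yy,y2),.060)
    return np.vstack(out)@R.T+o
def edges(c,lo=40,hi=110):
    g=cv2.cvtColor(cv2.resize(c['img'],None,fx=3,fy=3,interpolation=cv2.INTER_CUBIC),cv2.COLOR_BGR2GRAY)
    e=cv2.Canny(cv2.GaussianBlur(g,(0,0),2),lo/2,hi/2)
    return cv2.distanceTransform(255-e,cv2.DIST_L2,5)
def sample(d,uv):
    m=(uv*3+1).astype(np.float32); return cv2.remap(d,m[:,0].reshape(-1,1),m[:,1].reshape(-1,1),cv2.INTER_LINEAR,borderValue=30).ravel()
def cost(p,f,cams,ds):
    X=f(p); return sum(np.minimum(sample(d,proj(c,X)),9).mean() for c,d in zip(cams,ds))
def overlay(c,X,box,s,name,col=(0,0,255)):
    x0,y0,x1,y1=box; i=cv2.resize(c['img'][y0:y1,x0:x1],None,fx=s,fy=s,interpolation=cv2.INTER_CUBIC)
    for u,v in proj(c,X): cv2.circle(i,(int((u-x0+.5)*s),int((v-y0+.5)*s)),0,col,-1)
    cv2.imwrite(name,i) if name else None; return i
def fit(f,p0,cams,scale):
    ds=[edges(c) for c in cams]; best=None; rng=np.random.default_rng(0)
    for k in range(25):
        r=minimize(cost,np.array(p0)+(k>0)*rng.normal(size=len(p0))*scale,args=(f,cams,ds),method='Nelder-Mead',options=dict(xatol=1e-5,fatol=1e-4,initial_simplex=None))
        if best is None or r.fun<best.fun: best=r
    return best
E
python3 - <<'E'
from fit import *
np.set_printoptions(precision=4,suppress=True)
A=load('top0');B=load('side0')
# saddle initial from cloud
for n,c,box in(('top',A,(365,205,405,270)),('side',B,(340,300,420,365))):
    W=cloud(c)[box[1]:box[3],box[0]:box[2]].reshape(-1,3)
    m=(W[:,2]>.036)&(W[:,2]<.075); print(n,m.sum(),W[m].mean(0)); 
    q=W[m][:,:2]; ev,V=np.linalg.eigh(np.cov(q.T)); print(V[:,1],np.degrees(np.arctan2(V[1,1],V[0,1])))
    p0=[*W[m].mean(0)[:2],np.arctan(V[1,1]/V[0,1]),0]
    r=fit(saddle_pts,p0,[c],np.array([.005,.005,.03,.003])); print(n,r.x,r.fun)
r=fit(saddle_pts,p0,[A,B],np.array([.005,.005,.03,.003])); print('both',r.x,r.fun, r.x[:2]+r.x[3]*np.array([np.cos(r.x[2]),np.sin(r.x[2])]))
i1=overlay(A,saddle_pts(r.x),(355,200,415,275),6,None);i2=overlay(B,saddle_pts(r.x),(335,295,415,370),6,None)
cv2.imwrite('pics/ovs.png',np.hstack([i1,i2])[:, :800])
p0=[.565,.19,-.04]
for n,cs in(('top',[A]),('side',[B]),('both',[A,B])):
    r=fit(rack_pts,p0,cs,np.array([.006,.006,.03])); print(n,r.x,r.fun)
i1=overlay(A,rack_pts(r.x),(215,165,285,240),5,None);i2=overlay(B,rack_pts(r.x),(285,150,365,225),5,None)
cv2.imwrite('pics/ovr.png',np.hstack([i1,i2])[:, :800])
E
```

```text
top 389 [ 0.5324 -0.2313  0.049 ]
[-0.9992 -0.0412] -177.64118347562814
top [ 0.5392 -0.2257  0.0547 -0.0052] 1.6995515823364258
side 680 [ 0.5282 -0.235   0.0493]
[-0.999 -0.045] -177.42195441291068
side [ 0.5109 -0.2367  0.0359  0.0062] 2.3808188438415527
both [ 0.5328 -0.2335  0.039   0.0012] 4.731184482574463 [ 0.534  -0.2334]
top [ 0.5741  0.1926 -0.0488] 0.822859525680542
side [ 0.5724  0.1932 -0.0643] 0.8375657200813293
both [ 0.5735  0.1927 -0.0514] 1.8977389335632324
```

View pics/ovs.png

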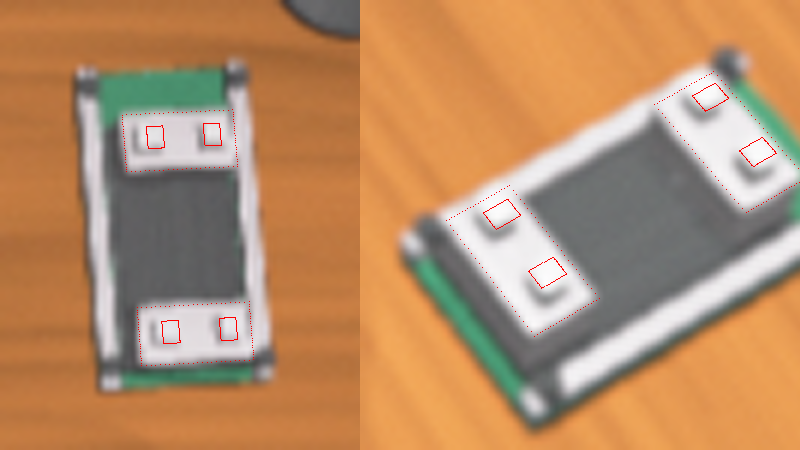

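View pics/ovr.png

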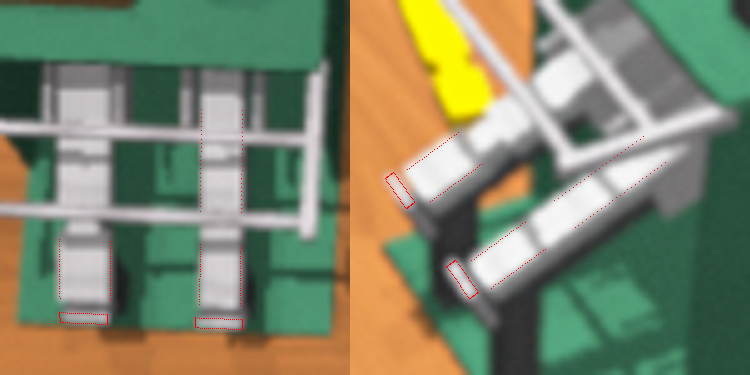

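Both overlays sit on the lips, bars, blocks and teeth. Next is a move helper that gives tool-frame deltas to world poses.

```bash
cat > mv.py <<'E'
from fit import *
from scipy.spatial.transform import Rotation as Ro
np.set_printoptions(precision=4,suppress=True)
RX,RY,RYAW=.5735,.1927,-.0514
def toolR(tilt,yaw): # tool y = +ramp y, tool leaning back by tilt (deg)
    t=np.radians(tilt); z=np.array([np.sin(t),0,-np.cos(t)]); y=np.array([0,1.,0]); x=np.cross(y,z)
    return Rz(yaw)@np.stack([x,y,z],1)
def ramp2w(p): return rampR(RYAW)@np.array(p)+[RX,RY,.09]
def st():
    o=telemetry.get_obs(); return o,np.array(o['position']),Ro.from_quat(o['tool_rot']).as_matrix()
def delta(P,R):
    o,p,C=st(); d=C.T@(np.array(P)-p); r=Ro.from_matrix(C.T@R).as_rotvec(degrees=True)
    print('t %.2f'%o['time'],'d mm',np.round(d*1000,1),'rot',np.round(r,2),'|d|',round(np.linalg.norm(d)*1e3,1),'|r|',round(np.linalg.norm(r),1),'w',round(o['grip_width'],4)); return d,r
def graspTCP(tilt,bx=.022,up=.008,dz=0): # ramp x of grip
    R=toolR(tilt,RYAW); return ramp2w((bx,.04,.007+dz))-R[:,2]*up, R
E
python3 - <<'E'
from mv import *
P,R=graspTCP(40); print(P,R[:,2])
delta([.43,.30,.26],toolR(40,RYAW))
delta(P-R[:,2]*.1,R)
E
```

```text
[0.5874 0.232  0.1118] [ 0.6419 -0.033  -0.766 ]
t 0.10 d mm [-256.5 -167.   -19.1] rot [ -8.09 -39.5  -21.91] |d| 306.7 |r| 45.9 w 0.0872
t 0.10 d mm [-368.5 -184.5   52.5] rot [ -8.09 -39.5  -21.91] |d| 415.5 |r| 45.9 w 0.0872
```

Emit:
step_arm --targets '[{"dx": -0.051,"dy": -0.033,"dz": -0.004,"rx": -1.6,"ry": -7.9,"rz": -4.4},{"dx": -0.103,"dy": -0.067,"dz": -0.008,"rx": -3.2,"ry": -15.8,"rz": -8.8},{"dx": -0.154,"dy": -0.1,"dz": -0.011,"rx": -4.9,"ry": -23.7,"rz": -13.1},{"dx": -0.205,"dy": -0.134,"dz": -0.015,"rx": -6.5,"ry": -31.6,"rz": -17.5},{"dx": -0.256,"dy": -0.167,"dz": -0.019,"rx": -8.1,"ry": -39.5,"rz": -21.9}]' --gripper 0.68 --force 30

```text
time: 0.72
position: [0.4237, 0.3113, 0.2597]
tool_rot: [0.038, 0.944, -0.011, 0.329]
ft_force: [1.0, -0.7, 1.3]
grip_width: 0.06
```

Run:
```python
from mv import *
o,p,C=st(); print(p,o['q'],C[:,2],o['grip_width'])
P,R=graspTCP(40)
delta(P-R[:,2]*.1,R)
```

```text
[0.4237 0.3113 0.2597] [ 0.6453  0.3131  2.0022 -1.0046  0.5059 -0.0196] [ 0.6192 -0.0457 -0.7839] 0.059965895625587705
t 0.72 d mm [-38.4 -68.1 121. ] rot [-0.81 -1.62 -1.41] |d| 144.1 |r| 2.3 w 0.06
```

Emit:
step_arm --targets '[{"dx": -0.01,"dy": -0.017,"dz": 0.03,"rx": -0.8,"ry": -1.6,"rz": -1.4},{"dx": -0.02,"dy": -0.034,"dz": 0.06,"rx": -0.8,"ry": -1.6,"rz": -1.4},{"dx": -0.0384,"dy": -0.068,"dz": 0.091,"rx": -0.8,"ry": -1.6,"rz": -1.4},{"dx": -0.0384,"dy": -0.0681,"dz": 0.121,"rx": -0.8,"ry": -1.6,"rz": -1.4},{"dx": -0.0384,"dy": -0.0681,"dz": 0.121,"rx": -0.8,"ry": -1.6,"rz": -1.4}]'

```text
time: 1.35
position: [0.5289, 0.2393, 0.1994]
tool_rot: [0.026, 0.943, -0.012, 0.332]
ft_force: [-0.5, 0.2, 0.0]
grip_width: 0.0592
```

Run:
```python
from mv import *
o,p,C=st(); print(p,o['q'],C[:,2],o['grip_width'])
P,R=graspTCP(40); delta(P,R)
i1=snap('top','top1')['img'];i2=snap('side','side1')['img']
z=lambda i,x0,y0,x1,y1: cv2.resize(i[y0:y1,x0:x1],None,fx=4,fy=4,interpolation=cv2.INTER_CUBIC)
cv2.imwrite('pics/z4.png',np.hstack([z(i1,190,140,290,260),z(i2,260,120,360,240)]))
```

```text
[0.5289 0.2393 0.1994] [ 0.361   0.462   2.0097 -1.4302  0.2638  0.1855] [ 0.6251 -0.0399 -0.7795] 0.05915082601322723
t 1.35 d mm [  9.1  -3.5 105.1] rot [-0.45 -1.22 -0.09] |d| 105.5 |r| 1.3 w 0.0592
```

View pics/z4.png

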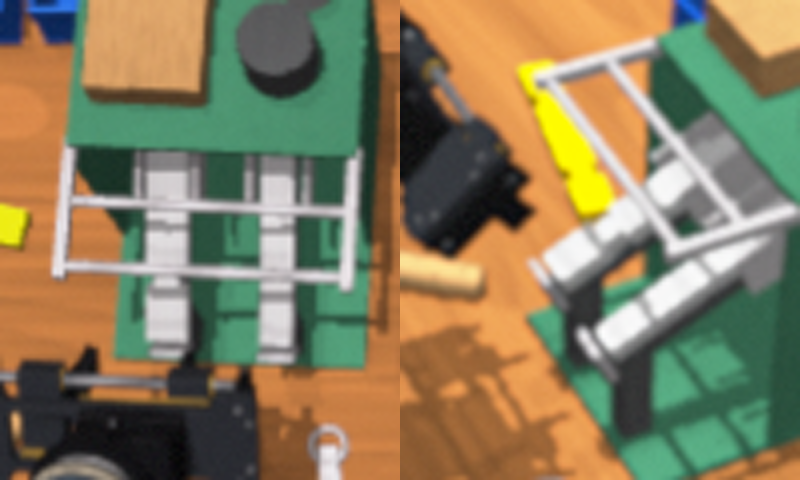

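```bash
cat > fk.py <<'E'
from mv import *
from scipy.optimize import least_squares
samp=[([9.41482252e-01,5.28369820e-01,1.43377474,-3.96e-06,1.18140191,-1.78501437e-01],[0.27191284,0.56205784,0.24067135],[2.23501579e-01,9.74703078e-01,-8.99020036e-04,-3.82254374e-04]),
([0.6453,0.3131,2.0022,-1.0046,0.5059,-0.0196],[0.4237,0.3113,0.2597],[0.038,0.944,-0.011,0.329]),
([0.361,0.462,2.0097,-1.4302,0.2638,0.1855],[0.5289,0.2393,0.1994],[0.026,0.943,-0.012,0.332])]
def ori(q): return Rz(q[0])@Ry(q[1]+q[2])@Rz(q[3])@Ry(q[4])@Rz(q[5])
E
python3 - <<'E'
from fk import *
for q,p,o in samp:
    print(ori(q).T@Ro.from_quat(o).as_matrix())
E
```

```text
[[ 0. -1.  0.]
 [ 1.  0. -0.]
 [ 0.  0.  1.]]
[[ 0.0006 -1.     -0.0001]
 [ 1.      0.0006 -0.0007]
 [ 0.0007 -0.0001  1.    ]]
[[ 0.0007 -1.     -0.0001]
 [ 1.      0.0007 -0.0002]
 [ 0.0002 -0.0001  1.    ]]
```

```bash
cat >> fk.py <<'E'
def pos(q,k):
    h,L2,L3,e,d=k
    return Rz(q[0])@(np.array([0,e,h])+Ry(q[1])@[0,0,L2]+Ry(q[1]+q[2])@[0,0,L3])+ori(q)@[0,0,d]
C0=np.array([[0,-1,0],[1,0,0],[0,0,1.]])
K0=None
E
python3 - <<'E'
from fk import *
f=lambda k: np.ravel([pos(q,k)-p for q,p,o in samp])
for L in(.3,.45,.6):
    r=least_squares(f,[.15,L,L,.11,.2]); print(r.x,r.cost,r.fun)
E
```

```text
[0.0411 0.628  0.3098 0.0954 0.2163] 0.0004847301072809041 [ 0.0056 -0.0188  0.0083 -0.0106  0.0084 -0.0007  0.0145  0.0081 -0.0076]
[0.0411 0.628  0.3098 0.0954 0.2163] 0.00048473010728089814 [ 0.0056 -0.0188  0.0083 -0.0106  0.0084 -0.0007  0.0145  0.0081 -0.0076]
[0.0411 0.628  0.3098 0.0954 0.2163] 0.00048473010728090427 [ 0.0056 -0.0188  0.0083 -0.0106  0.0084 -0.0007  0.0145  0.0081 -0.0076]
```

Run:
```python
from fk import *
def pos2(q,k):
    h,L2,L3,e,d,w,a=k
    return Rz(q[0])@(np.array([0,e,h])+Ry(q[1])@[0,0,L2]+Ry(q[1]+q[2])@([0,0,L3]+Rz(q[3])@[a,w,0]))+ori(q)@[0,0,d]
for fix in ('w','a','both','e0'):
    def f(k):
        k=k.copy()
        if fix=='w': k[6]=0
        if fix=='a': k[5]=0
        if fix=='e0': k[3]=0
        return np.ravel([pos2(q,k)-p for q,p,o in samp])
    r=least_squares(f,[.15,.4,.4,.1,.2,0.0,0.0]); print(fix,r.x,r.cost)
```

```text
w [0.018  0.6649 0.2946 0.087  0.2295 0.0203 0.    ] 0.0003433491053969565
a [ 0.0939  0.594   0.3506  0.1113  0.1942 -0.6086  0.034 ] 0.00020748936160849412
both [ 0.1957  0.4896  0.4247  0.1446  0.1454 -0.0359  0.0734] 0.0001367084155720229
e0 [-0.2479  0.9247  0.1144  1.3466  0.3349  0.1034 -0.0956] 0.0013320890325371198
```

Run:
```python
from mv import *
o,p,C=st(); print(p,o['q'],C[:,2],o['grip_width'])
P,R=graspTCP(36); delta(P-.06*R[:,2],R); delta(P,R)
```

```text
[0.5269 0.24   0.2   ] [ 0.3636  0.4594  2.0126 -1.43    0.264   0.1856] [ 0.625  -0.0386 -0.7796] 0.059272870569146915
t 1.45 d mm [ 4.3 -4.6 47. ] rot [-0.37  2.77 -0.  ] |d| 47.4 |r| 2.8 w 0.0593
t 1.45 d mm [  7.2  -4.2 106.9] rot [-0.37  2.77 -0.  ] |d| 107.2 |r| 2.8 w 0.0593
```

Emit:
step_arm --targets '[{"dx": 0.0015,"dy": -0.001,"dz": 0.01,"rx": -0.4,"ry": 2.8,"rz": 0},{"dx": 0.003,"dy": -0.002,"dz": 0.02,"rx": -0.4,"ry": 2.8,"rz": 0},{"dx": 0.004,"dy": -0.004,"dz": 0.035,"rx": -0.4,"ry": 2.8,"rz": 0},{"dx": 0.0043,"dy": -0.0046,"dz": 0.047,"rx": -0.4,"ry": 2.8,"rz": 0},{"dx": 0.0043,"dy": -0.0046,"dz": 0.047,"rx": -0.4,"ry": 2.8,"rz": 0}]'

```text
time: 2.08
position: [0.5517, 0.2346, 0.161]
tool_rot: [0.023, 0.951, -0.008, 0.308]
ft_force: [-0.4, -1.2, 0.0]
grip_width: 0.0592
```

Run:
```python
from mv import *
o,p,C=st(); print(p,o['q'],list(o['tool_rot']),C[:,2],o['grip_width'])
P,R=graspTCP(36); delta(P-.06*R[:,2],R); delta(P,R)
i1=snap('top','top2')['img'];i2=snap('side','side2')['img']
z=lambda i,x0,y0,x1,y1: cv2.resize(i[y0:y1,x0:x1],None,fx=4,fy=4,interpolation=cv2.INTER_CUBIC)
cv2.imwrite('pics/z5.png',np.hstack([z(i1,190,140,290,260),z(i2,260,120,360,240)]))
```

```text
[0.5517 0.2346 0.161 ] [ 0.3174  0.5435  1.9734 -1.43    0.2142  0.1573] [np.float64(0.02335316789928458), np.float64(0.9510422423811414), np.float64(-0.007777833516547483), np.float64(0.3080791912179509)] [ 0.5856 -0.0292 -0.8101] 0.0592072129579733
t 2.08 d mm [-0.6 -0.7  0.8] rot [ 0.05 -0.1   0.11] |d| 1.2 |r| 0.2 w 0.0592
t 2.08 d mm [-0.7 -0.8 60.8] rot [ 0.05 -0.1   0.11] |d| 60.8 |r| 0.2 w 0.0592
```

View pics/z5.png

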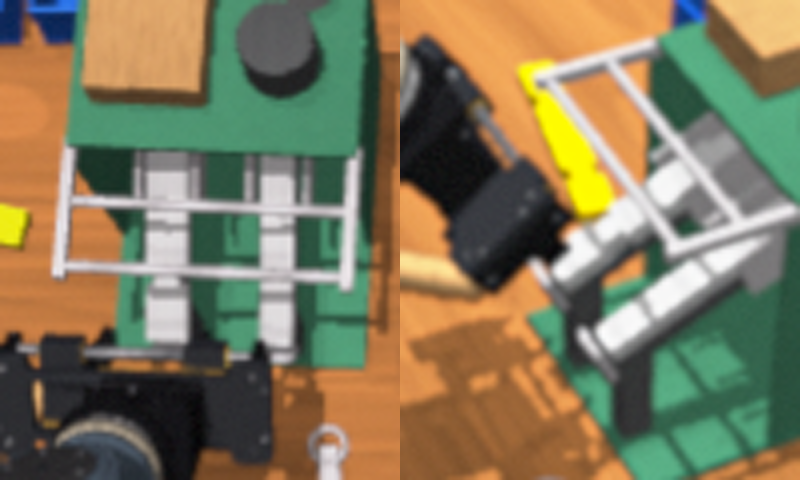

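Emit:
step_arm --targets '[{"dx": -0.0005,"dy": -0.0007,"dz": 0.015,"rx": 0,"ry": 0,"rz": 0.1},{"dx": -0.0007,"dy": -0.0008,"dz": 0.03,"rx": 0,"ry": 0,"rz": 0.1},{"dx": -0.0007,"dy": -0.0008,"dz": 0.045,"rx": 0,"ry": 0,"rz": 0.1},{"dx": -0.0007,"dy": -0.0008,"dz": 0.0608,"rx": 0,"ry": 0,"rz": 0.1},{"dx": -0.0007,"dy": -0.0008,"dz": 0.0608,"rx": 0,"ry": 0,"rz": 0.1}]'

```text
time: 2.8
position: [0.595, 0.236, 0.1208]
tool_rot: [0.025, 0.954, -0.01, 0.299]
ft_force: [0.4, -0.5, 0.2]
grip_width: 0.059
```

Run:
```python
from mv import *
o,p,C=st(); print(p,o['q'],list(o['tool_rot']),C[:,2],o['grip_width'],o['ft_force'])
P,R=graspTCP(36); delta(P,R)
i1=snap('top','top3')['img'];i2=snap('side','side3')['img']
z=lambda i,x0,y0,x1,y1: cv2.resize(i[y0:y1,x0:x1],None,fx=4,fy=4,interpolation=cv2.INTER_CUBIC)
cv2.imwrite('pics/z6.png',np.hstack([z(i1,190,140,290,260),z(i2,260,120,360,240)]))
```

```text
[0.595  0.236  0.1208] [ 0.2921  0.648   1.8873 -1.4302  0.2     0.1424] [np.float64(0.025168926585192552), np.float64(0.9539393269267782), np.float64(-0.0100046049484171), np.float64(0.2987744861209884)] [ 0.5695 -0.0341 -0.8213] 0.059000697030592915 [ 0.4045 -0.4818  0.2457]
t 2.80 d mm [10.7 -4.3  3.2] rot [-0.28 -1.21  0.01] |d| 12.0 |r| 1.2 w 0.059
```

View pics/z6.png

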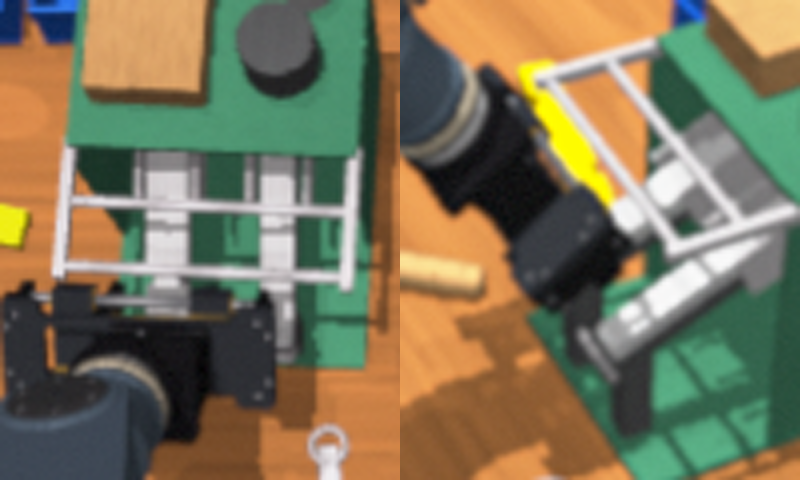

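```bash
cat > fk2.py <<'E'
from fk import *
samp=samp+[([0.3636,0.4594,2.0126,-1.43,0.264,0.1856],[0.5269,0.24,0.2],None),
([0.3174,0.5435,1.9734,-1.43,0.2142,0.1573],[0.5517,0.2346,0.161],None),
([0.2921,0.648,1.8873,-1.4302,0.2,0.1424],[0.595,0.236,0.1208],None)]
def pos3(q,k):
    h,L2,L3,e,d,w,a,s,b=k
    return Rz(q[0])@(np.array([s,e,h])+Ry(q[1])@[0,0,L2]+Ry(q[1]+q[2])@([b,0,L3]+Rz(q[3])@[a,w,0]))+ori(q)@[0,0,d]
E
python3 - <<'E'
from fk2 import *
for mask in ([0,1,2,3,4,5],[0,1,2,3,4,6],[0,1,2,3,4,5,6],[0,1,2,3,4,5,6,7],[0,1,2,3,4,8],[0,1,2,3,4,5,6,8],[0,1,2,3,4,5,6,7,8]):
    def f(x):
        k=np.zeros(9);k[mask]=x; return np.ravel([pos3(q,k)-np.array(p) for q,p,o in samp])
    r=least_squares(f,np.array([.15,.4,.4,.1,.2,0.0,0.0,0,0])[mask]); print(mask,r.x,np.sqrt(np.mean(r.fun**2)))
E
```

```text
[0, 1, 2, 3, 4, 5] [0.1185 0.5757 0.33   0.0936 0.2251 0.0107] 0.009327488358317287
[0, 1, 2, 3, 4, 6] [0.1427 0.5526 0.3648 0.1156 0.1962 0.0308] 0.0071122641998427405
[0, 1, 2, 3, 4, 5, 6] [ 0.174   0.5042  0.4062  0.1377  0.1566 -0.0295  0.0565] 0.005682550380831042
[0, 1, 2, 3, 4, 5, 6, 7] [ 0.2754  0.5107  0.594   0.2006  0.1431 -0.0904  0.1121 -0.1513] 0.0036243250582683405
[0, 1, 2, 3, 4, 8] [0.2744 0.5879 0.3918 0.111  0.2865 0.1141] 2.9560517313049566e-05
[0, 1, 2, 3, 4, 5, 6, 8] [ 0.2743  0.5879  0.3918  0.111   0.2864 -0.      0.0001  0.1141] 2.9267000503924257e-05
[0, 1, 2, 3, 4, 5, 6, 7, 8] [ 0.2743  0.5879  0.3916  0.1109  0.2865  0.0001 -0.0001  0.0002  0.1142] 2.9057884473110474e-05
```

```bash
cat > ik.py <<'E'
from fk2 import *
KK=np.array([.2744,.5879,.3918,.111,.2865,0,0,0,.1141])
LO=np.array([-3.08,-.75,.22,-1.43,0,-2.85]);HI=np.array([3.08,2.2,2.44,4.57,2.65,2.85])
def ik(P,R,q0,lim=True):
    f=lambda q: np.r_[10*(pos3(q,KK)-P),Ro.from_matrix(ori(q)@C0@R.T).as_rotvec()]
    best=None
    for dq in (0,.1,-.1):
        s=np.array(q0)+[0,0,0,dq,abs(dq),-dq]
        r=least_squares(f,np.clip(s,LO+1e-3,HI-1e-3) if lim else s,bounds=(LO,HI) if lim else (-np.inf,np.inf))
        if best is None or r.cost<best.cost: best=r
    return best.x,np.sqrt(2*best.cost)
E
python3 - <<'E'
from ik import *
q0=st()[0]['q']
for tilt in (36,34,32,30,28,26):
    P,R=graspTCP(tilt); q,c=ik(P,R,q0,False); 
    P2,R2=graspTCP(tilt,dz=0); 
    # after lift by 8deg about upper end (ramp x .202,z 0), in ramp frame
    piv=ramp2w((.202,.04,0)); ax=rampR(RYAW)[:,1]
    L=Ro.from_rotvec(ax*np.radians(8)).as_matrix(); 
    Pl=piv+L@(P-piv); Rl=L@R; ql,cl=ik(Pl,Rl,q,False)
    o=[]
    for d in(.05,.12,.2):
        dirn=L@rampR(RYAW)[:,0]; q3,c3=ik(Pl-d*dirn,Rl,ql,False); o.append((q3.round(2),round(c3,4)))
    print(tilt,q.round(3),round(c,5),'lift',Pl.round(3),Rl[:,2].round(2),ql.round(3),round(cl,5),o)
E
```

```text
36 [ 0.289  0.664  1.925 -1.807  0.203  0.52 ] 0.0 lift [0.581 0.232 0.136] [ 0.47 -0.02 -0.88] [ 0.271  0.592  1.847 -0.573  0.278 -0.728] 0.0 [(array([ 0.3 ,  0.59,  1.96, -0.89,  0.21, -0.37]), np.float64(0.0)), (array([ 0.36,  0.61,  2.1 , -1.65,  0.19,  0.45]), np.float64(0.0)), (array([ 0.46,  0.66,  2.25, -2.29,  0.31,  1.2 ]), np.float64(0.0))]
34 [ 0.283  0.657  1.905 -1.503  0.185  0.212] 0.0 lift [0.581 0.232 0.137] [ 0.44 -0.02 -0.9 ] [ 0.265  0.59   1.825 -0.446  0.322 -0.859] 0.0 [(array([ 0.3 ,  0.59,  1.93, -0.67,  0.24, -0.6 ]), np.float64(0.0)), (array([ 0.35,  0.6 ,  2.08, -1.32,  0.18,  0.12]), np.float64(0.0)), (array([ 0.44,  0.65,  2.23, -2.16,  0.25,  1.06]), np.float64(0.0))]
32 [ 0.277  0.65   1.884 -1.174  0.187 -0.121] 0.0 lift [0.581 0.232 0.137] [ 0.41 -0.02 -0.91] [ 0.26   0.59   1.802 -0.352  0.37  -0.955] 0.0 [(array([ 0.29,  0.58,  1.91, -0.51,  0.28, -0.76]), np.float64(0.0)), (array([ 0.35,  0.59,  2.06, -1.  ,  0.19, -0.21]), np.float64(0.0)), (array([ 0.43,  0.63,  2.21, -1.97,  0.21,  0.86]), np.float64(0.0))]
30 [ 0.272  0.645  1.863 -0.885  0.
[... 329 characters left out ...]
6  0.642  1.842 -0.664  0.24  -0.639] 0.0 lift [0.582 0.232 0.137] [ 0.34 -0.02 -0.94] [ 0.249  0.592  1.756 -0.225  0.469 -1.086] 0.0 [(array([ 0.28,  0.58,  1.87, -0.3 ,  0.38, -0.98]), np.float64(0.0)), (array([ 0.33,  0.58,  2.02, -0.54,  0.25, -0.69]), np.float64(0.0)), (array([ 0.41,  0.61,  2.18, -1.34,  0.16,  0.2 ]), np.float64(0.0))]
26 [ 0.26   0.639  1.82  -0.505  0.282 -0.801] 0.0 lift [0.582 0.232 0.137] [ 0.31 -0.02 -0.95] [ 0.243  0.595  1.732 -0.182  0.52  -1.132] 0.0 [(array([ 0.27,  0.58,  1.85, -0.24,  0.43, -1.04]), np.float64(0.0)), (array([ 0.32,  0.58,  2.  , -0.4 ,  0.29, -0.83]), np.float64(0.0)), (array([ 0.4 ,  0.61,  2.16, -0.96,  0.16, -0.19]), np.float64(0.0))]
```

Run:
```python
from ik import *
for n,box in(('top0',(200,150,290,225)),('side0',(285,110,370,205))):
    W=cloud(load(n))[box[1]:box[3],box[0]:box[2]].reshape(-1,3)
    m=(W[:,2]>.205)&(W[:,2]<.235)&(W[:,1]>.12)&(W[:,1]<.27)&(W[:,0]<.66)&(W[:,0]>.56)
    q=(W[m]-[RX,RY,0])@Rz(RYAW); print(n,m.sum()); print(np.histogram(q[:,0],bins=np.arange(-.02,.08,.005)))
    mm=q[:,0]<.045; print(np.median(q[mm],0))
q0=st()[0]['q']
ax=rampR(RYAW)[:,1]
for tilt in(34,33,32):
  for lift in(7,7.5,8):
    P,R=graspTCP(tilt,.013,.010); q,c=ik(P,R,q0,False)
    piv=ramp2w((.202,.04,0.001)); L=Ro.from_rotvec(ax*np.radians(lift)).as_matrix()
    Pl=piv+L@(P-piv); Rl=L@R; ql,cl=ik(Pl,Rl,q,False)
    cor=Pl-Rl[:,2]*.051-Rl[:,0]*.0375; k=(.22-cor[2])/(-Rl[2,2]); at=cor-Rl[:,2]*k
    print(tilt,lift,q.round(2),ql.round(2),'corner in rack x at z=.22:',((at-[RX,RY,0])@Rz(RYAW))[0].round(4))
```

```text
top0 327
(array([ 0,  0,  0,  0,  0,  0,  0, 64, 90, 10,  0,  0,  0,  0,  0,  0, 39,
       92, 32]), array([-0.02 , -0.015, -0.01 , -0.005,  0.   ,  0.005,  0.01 ,  0.015,
        0.02 ,  0.025,  0.03 ,  0.035,  0.04 ,  0.045,  0.05 ,  0.055,
        0.06 ,  0.065,  0.07 ,  0.075]))
[0.0207 0.0024 0.2229]
side0 252
(array([ 0,  0,  0,  0,  0,  0,  0, 71, 53,  1,  0,  0,  0,  0,  0,  0, 57,
       65,  5]), array([-0.02 , -0.015, -0.01 , -0.005,  0.   ,  0.005,  0.01 ,  0.015,
        0.02 ,  0.025,  0.03 ,  0.035,  0.04 ,  0.045,  0.05 ,  0.055,
        0.06 ,  0.065,  0.07 ,  0.075]))
[ 0.0195 -0.0004  0.2233]
34 7 [ 0.29  0.66  1.93 -1.6   0.19  0.32] [ 0.27  0.59  1.86 -0.55  0.28 -0.75] corner in rack x at z=.22: -0.006
34 7.5 [ 0.29  0.66  1.93 -1.6   0.19  0.32] [ 0.27  0.59  1.85 -0.51  0.3  -0.79] corner in rack x at z=.22: -0.0048
34 8 [ 0.29  0.66  1.93 -1.6   0.19  0.32] [ 0.27  0.58  1.85 -0.47  0.31 -0.82] corner in rack x at z=.22: -0.0036
33 7 [ 0.29  0.65  1.92 -1.44  0.18  0.15] [ 0.27  0.59  1.85 -0.48  0.3  -0.82] corner in rack x at z=.22: -0.0043
33 7.5 [ 0.29  0.65  1.92 -1.44  0.18  0.15] [ 0.27  0.59  1.84 -0.45  0.32 -0.85] corner in rack x at z=.22: -0.0031
33 8 [ 0.29  0.65  1.92 -1.44  0.18  0.15] [ 0.27  0.58  1.83 -0.42  0.33 -0.88] corner in rack x at z=.22: -0.0019
32 7 [ 0.28  0.65  1.9  -1.27  0.18 -0.01] [ 0.27  0.59  1.83 -0.43  0.33 -0.87] corner in rack x at z=.22: -0.0025
32 7.5 [ 0.28  0.65  1.9  -1.27  0.18 -0.01] [ 0.27  0.59  1.83 -0.4   0.34 -0.9 ] corner in rack x at z=.22: -0.0014
32 8 [ 0.28  0.65  1.9  -1.27  0.18 -0.01] [ 0.27  0.58  1.82 -0.37  0.36 -0.93] corner in rack x at z=.22: -0.0003
```

Run:
```python
from ik import *
P,R=graspTCP(31.5,.013,.010); delta(P,R); print(ik(P,R,st()[0]['q'],True))
```

```text
t 2.90 d mm [18.4 -4.4  0.9] rot [-0.26  3.29  0.02] |d| 19.0 |r| 3.3 w 0.0588
(array([ 0.2822,  0.6478,  1.8997, -1.1917,  0.1852, -0.0977]), np.float64(1.502338369789821e-15))
```

Emit:
step_arm --targets '[{"dx": 0.006,"dy": -0.001,"dz": -0.003,"rx": 0,"ry": 1.2,"rz": 0},{"dx": 0.012,"dy": -0.003,"dz": -0.003,"rx": -0.1,"ry": 2.4,"rz": 0},{"dx": 0.0184,"dy": -0.0044,"dz": 0,"rx": -0.3,"ry": 3.3,"rz": 0},{"dx": 0.0184,"dy": -0.0044,"dz": 0.001,"rx": -0.3,"ry": 3.3,"rz": 0},{"dx": 0.0184,"dy": -0.0044,"dz": 0.001,"rx": -0.3,"ry": 3.3,"rz": 0}]'

```text
time: 3.52
position: [0.5793, 0.2324, 0.1102]
tool_rot: [0.024, 0.962, -0.007, 0.271]
ft_force: [0.4, 0.2, 0.7]
grip_width: 0.0589
```

Run:
```python
from ik import *
P,R=graspTCP(31.5,.013,.010); delta(P,R); o=st()[0]; print(o['q'],o['ft_force'],o['position'])
i1=snap('top','top4')['img'];i2=snap('side','side4')['img']
z=lambda i,x0,y0,x1,y1: cv2.resize(i[y0:y1,x0:x1],None,fx=4,fy=4,interpolation=cv2.INTER_CUBIC)
cv2.imwrite('pics/z7.png',np.hstack([z(i1,190,140,290,260),z(i2,260,120,360,240)]))
```

```text
t 3.52 d mm [ 0.   0.1 -0.2] rot [ 0.04 -0.    0.03] |d| 0.2 |r| 0.0 w 0.0589
[ 0.2816  0.6481  1.8997 -1.1922  0.1842 -0.0983] [0.3588 0.2345 0.6669] [0.5793 0.2324 0.1102]
```

View pics/z7.png

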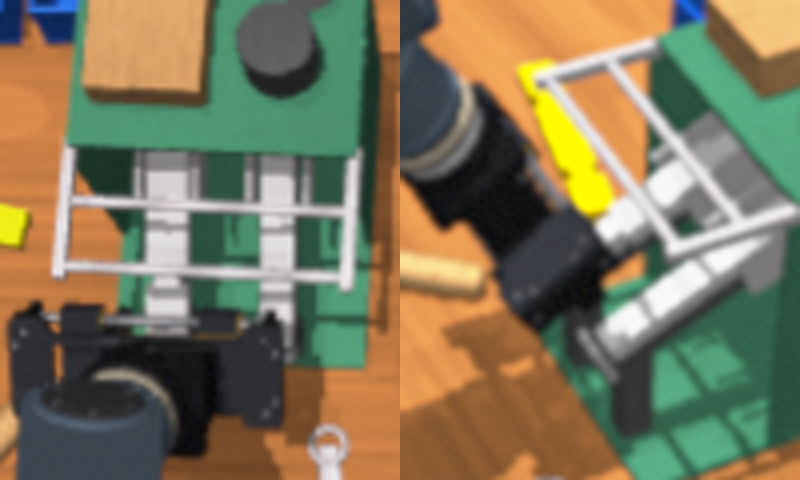

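The gripper straddles the low end with no contact. Closing now.

Emit:
step_arm --targets '[{"dx": 0},{"dx": 0},{"dx": 0},{"dx": 0},{"dx": 0}]' --gripper 0.2 --force 58

```text
invalid input
```

```bash
cat >> ik.py <<'E'
def lifted(P,R,ang,draw=0,up=.001):
    piv=ramp2w((.202,.04,0)); ax=rampR(RYAW)[:,1]; L=Ro.from_rotvec(ax*np.radians(ang)).as_matrix()
    return piv+L@(P-piv)+up*rampR(RYAW)[:,2]-draw*(L@rampR(RYAW)[:,0]), L@R
E
python3 - <<'E'
from ik import *
o,p,C=st(); print(o['grip_width'],o['ft_force'],o['moment'],p)
np.save('grasp.npy',np.r_[p,C.ravel()])
for a in(1.6,3.2,4.8,6.4,8): delta(*lifted(p,C,a,0,.001*a/8))
E
```

```text
0.05926709242809472 [-0.4007  0.1586 -0.2068] [0.045  0.3588 0.0677] [0.5793 0.2325 0.1104]
t 3.62 d mm [-1.2  0.  -5.4] rot [-0.   1.6  0. ] |d| 5.5 |r| 1.6 w 0.0593
t 3.62 d mm [ -2.5   0.  -10.8] rot [-0.   3.2  0. ] |d| 11.0 |r| 3.2 w 0.0593
t 3.62 d mm [ -3.9   0.  -16.1] rot [-0.   4.8  0. ] |d| 16.6 |r| 4.8 w 0.0593
t 3.62 d mm [ -5.5   0.  -21.4] rot [-0.    6.4   0.01] |d| 22.1 |r| 6.4 w 0.0593
t 3.62 d mm [ -7.3   0.  -26.6] rot [-0.    8.    0.01] |d| 27.6 |r| 8.0 w 0.0593
```

Emit:
step_arm --targets '[{"dx": 0,"dy": 0,"dz": 0,"rx": 0,"ry": 0,"rz": 0},{"dx": 0,"dy": 0,"dz": 0,"rx": 0,"ry": 0,"rz": 0},{"dx": 0,"dy": 0,"dz": 0,"rx": 0,"ry": 0,"rz": 0},{"dx": 0,"dy": 0,"dz": 0,"rx": 0,"ry": 0,"rz": 0},{"dx": 0,"dy": 0,"dz": 0,"rx": 0,"ry": 0,"rz": 0}]' --gripper 0.2 --force 58

```text
time: 4.25
position: [0.5793, 0.2326, 0.1103]
tool_rot: [0.024, 0.962, -0.007, 0.271]
ft_force: [0.3, 0.4, 0.1]
grip_width: 0.0296
```

Run:
```python
from ik import *
o,p,C=st(); print(o['grip_width'],o['ft_force'],o['moment'],p,o['q'])
np.save('grasp.npy',np.r_[p,C.ravel()])
```

```text
0.029566247581390235 [0.2608 0.4191 0.0647] [0.1225 0.3654 0.0597] [0.5793 0.2326 0.1103] [ 0.2819  0.6479  1.8996 -1.1918  0.1839 -0.0987]
```

Gripped at a width of 30 mm, which confirms the notched bar. Next I lift the low end by rotating about the upper end.

Emit:
step_arm --targets '[{"dx": -0.0012,"dy": 0,"dz": -0.0054,"rx": 0,"ry": 1.6,"rz": 0},{"dx": -0.0025,"dy": 0,"dz": -0.0108,"rx": 0,"ry": 3.2,"rz": 0},{"dx": -0.0039,"dy": 0,"dz": -0.0161,"rx": 0,"ry": 4.8,"rz": 0},{"dx": -0.0055,"dy": 0,"dz": -0.0214,"rx": 0,"ry": 6.4,"rz": 0},{"dx": -0.0073,"dy": 0,"dz": -0.0266,"rx": 0,"ry": 8,"rz": 0}]'

```text
time: 4.88
position: [0.5706, 0.2327, 0.1363]
tool_rot: [0.025, 0.979, -0.005, 0.202]
ft_force: [0.2, 0.5, -1.8]
grip_width: 0.0293
```

Run:
```python
from ik import *
o,p,C=st(); print(o['grip_width'],o['ft_force'],o['moment'],p,o['q'])
g=np.load('grasp.npy'); p0,C0_=g[:3],g[3:].reshape(3,3)
delta(*lifted(p0,C0_,8))
for d in(.01,.03,.06,.09,.12): 
    P,R=lifted(p0,C0_,8,d); delta(P,R); print(ik(P,R,o['q']))
i1=snap('top','top5')['img'];i2=snap('side','side5')['img']
z=lambda i,x0,y0,x1,y1: cv2.resize(i[y0:y1,x0:x1],None,fx=4,fy=4,interpolation=cv2.INTER_CUBIC)
cv2.imwrite('pics/z8.png',np.hstack([z(i1,190,140,290,260),z(i2,260,120,360,240)]))
```

```text
0.029279542931568092 [ 0.2389  0.4781 -1.8167] [ 0.0226  0.373  -0.0222] [0.5706 0.2327 0.1363] [ 0.2637  0.5823  1.8179 -0.3432  0.3725 -0.9596]
t 4.88 d mm [-1.1  0.4 -0.2] rot [-0.05 -0.2   0.01] |d| 1.2 |r| 0.2 w 0.0293
t 4.88 d mm [ 8.9  0.4 -1.3] rot [-0.05 -0.2   0.01] |d| 9.0 |r| 0.2 w 0.0293
(array([ 0.2699,  0.5801,  1.8398, -0.3705,  0.3521, -0.9257]), np.float64(1.2890771386739068e-15))
t 4.88 d mm [28.7  0.4 -3.5] rot [-0.05 -0.2   0.01] |d| 28.9 |r| 0.2 w 0.0293
(array([ 0.2825,  0.5772,  1.8837, -0.4282,  0.3176, -0.8544]), np.float64(1.407407843076093e-15))
t 4.88 d mm [58.5  0.4 -6.8] rot [-0.05 -0.2   0.01] |d| 58.9 |r| 0.2 w 0.0293
(array([ 0.3033,  0.5758,  1.9481, -0.5467,  0.2676, -0.7134]), np.float64(8.938775276715263e-16))
t 4.88 d mm [ 88.4   0.5 -10.1] rot [-0.05 -0.2   0.01] |d| 88.9 |r| 0.2 w 0.0293
(array([ 0.3266,  0.5784,  2.0109, -0.7245,  0.2223, -0.5103]), np.float64(6.301556614710281e-14))
t 4.88 d mm [118.2   0.5 -13.4] rot [-0.05 -0.2   0.01] |d| 118.9 |r| 0.2 w 0.0293
(array([ 0.3527,  0.5855,  2.0722, -0.9926,  0.1871, -0.2133]), np.float64(1.3832864029630925e-13))
```

View pics/z8.png

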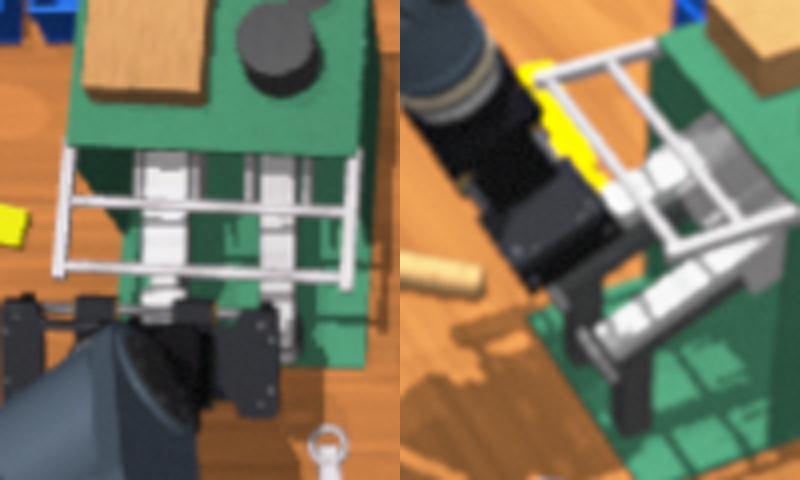

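The low end is up over the lip (side ~(300,190)) and the upper end is still under the keeper. Now I draw it out endwise.

Emit:
step_arm --targets '[{"dx": 0.006,"dy": 0.0002,"dz": -0.001,"rx": 0,"ry": -0.1,"rz": 0},{"dx": 0.018,"dy": 0.0004,"dz": -0.0023,"rx": 0,"ry": -0.2,"rz": 0},{"dx": 0.032,"dy": 0.0004,"dz": -0.0039,"rx": 0,"ry": -0.2,"rz": 0},{"dx": 0.046,"dy": 0.0004,"dz": -0.0054,"rx": 0,"ry": -0.2,"rz": 0},{"dx": 0.0585,"dy": 0.0004,"dz": -0.0068,"rx": 0,"ry": -0.2,"rz": 0}]'

```text
time: 5.6
position: [0.5131, 0.2357, 0.1187]
tool_rot: [0.025, 0.979, -0.006, 0.204]
ft_force: [0.1, 0.1, -2.6]
grip_width: 0.0296
```

Run:
```python
from ik import *
o,p,C=st(); print(o['grip_width'],o['ft_force'],o['moment'],p,o['q'])
g=np.load('grasp.npy'); p0,C0_=g[:3],g[3:].reshape(3,3)
q=o['q']
for d in(.06,.11): 
    P,R=lifted(p0,C0_,8,d); delta(P,R); q,c=ik(P,R,q); print(q,c)
i1=snap('top','top6')['img'];i2=snap('side','side6')['img']
z=lambda i,x0,y0,x1,y1: cv2.resize(i[y0:y1,x0:x1],None,fx=4,fy=4,interpolation=cv2.INTER_CUBIC)
cv2.imwrite('pics/z9.png',np.hstack([z(i1,190,140,290,260),z(i2,260,120,360,240)]))
```

```text
0.02959233900867063 [ 0.1301  0.1161 -2.5767] [0.0956 0.6567 0.0186] [0.5131 0.2357 0.1187] [ 0.3045  0.5765  1.9504 -0.5577  0.2667 -0.701 ]
t 5.60 d mm [-1.3  0.3 -0.1] rot [-0.1  -0.   -0.02] |d| 1.3 |r| 0.1 w 0.0296
[ 0.3033  0.5758  1.9481 -0.5467  0.2676 -0.7134] 2.8440893924794766e-14
t 5.60 d mm [48.4  0.3 -5.8] rot [-0.1  -0.   -0.02] |d| 48.8 |r| 0.1 w 0.0296
[ 0.3436  0.5826  2.0519 -0.8914  0.1972 -0.3245] 2.236005583268886e-15
```

View pics/z9.png

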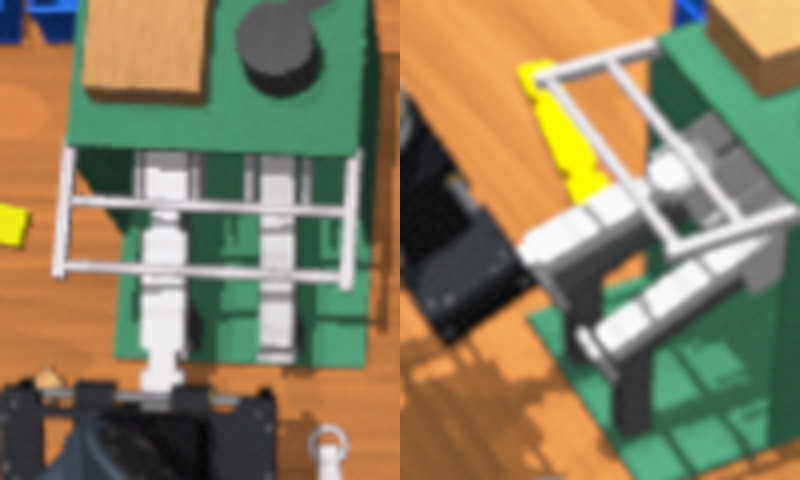

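Emit:
step_arm --targets '[{"dx": 0.008,"dy": 0.0003,"dz": -0.001,"rx": 0,"ry": 0,"rz": 0},{"dx": 0.018,"dy": 0.0003,"dz": -0.0022,"rx": -0.1,"ry": 0,"rz": 0},{"dx": 0.03,"dy": 0.0003,"dz": -0.0036,"rx": -0.1,"ry": 0,"rz": 0},{"dx": 0.042,"dy": 0.0003,"dz": -0.005,"rx": -0.1,"ry": 0,"rz": 0},{"dx": 0.0534,"dy": 0.0003,"dz": -0.0064,"rx": -0.1,"ry": 0,"rz": 0}]'

```text
time: 6.32
position: [0.4602, 0.2385, 0.1026]
tool_rot: [0.024, 0.979, -0.005, 0.202]
ft_force: [-0.3, -0.6, -2.7]
grip_width: 0.0294
```

Run:
```python
from ik import *
o,p,C=st(); print(o['grip_width'],o['ft_force'],o['moment'],p,o['q'], np.degrees(np.arctan2(C[0,2],-C[2,2])))
q=o['q']
for X,t in (((.42,.238,.135),16),((.39,.238,.155),10),((.39,.238,.17),6.5)):
    R=toolR(t,RYAW); delta(X,R); q,c=ik(np.array(X),R,q); print(q,c)
```

```text
0.02944922904936553 [-0.3241 -0.6496 -2.6635] [0.0518 0.6747 0.022 ] [0.4602 0.2385 0.1026] [ 0.3485  0.5843  2.0641 -0.9373  0.1917 -0.2737] 23.323358409104635
t 6.33 d mm [ 24.   -2.5 -45.6] rot [0.04 7.35 0.09] |d| 51.6 |r| 7.3 w 0.0294
[ 0.3485  0.4784  2.0487 -0.3001  0.3715 -0.9041] 1.2733919477428842e-15
t 6.33 d mm [ 43.6  -4.  -75.9] rot [ 0.04 13.35  0.09] |d| 87.6 |r| 13.3 w 0.0294
[ 0.3457  0.419   2.0296 -0.132   0.5357 -1.0655] 7.517486399163216e-14
t 6.33 d mm [ 37.6  -4.  -89.7] rot [ 0.03 16.85  0.09] |d| 97.3 |r| 16.8 w 0.0294
[ 0.3296  0.3971  1.9808 -0.0688  0.6595 -1.1376] 4.8308182444227444e-12
```

Emit:
step_arm --targets '[{"dx": 0.012,"dy": -0.001,"dz": -0.023,"rx": 0,"ry": 3.5,"rz": 0},{"dx": 0.024,"dy": -0.002,"dz": -0.045,"rx": 0,"ry": 7.3,"rz": 0},{"dx": 0.034,"dy": -0.003,"dz": -0.06,"rx": 0,"ry": 10.3,"rz": 0},{"dx": 0.043,"dy": -0.004,"dz": -0.076,"rx": 0,"ry": 13.3,"rz": 0},{"dx": 0.042,"dy": -0.004,"dz": -0.088,"rx": 0,"ry": 16.8,"rz": 0}]'

```text
time: 6.95
position: [0.385, 0.238, 0.167]
tool_rot: [0.024, 0.998, -0.001, 0.055]
ft_force: [0.2, -0.2, -3.0]
grip_width: 0.0293
```

Run:
```python
from ik import *
o,p,C=st(); print(o['grip_width'],o['ft_force'],o['moment'],p,o['q'])
i1=snap('top','top7')['img'];i2=snap('side','side7')['img']
z=lambda i,x0,y0,x1,y1: cv2.resize(i[y0:y1,x0:x1],None,fx=4,fy=4,interpolation=cv2.INTER_CUBIC)
cv2.imwrite('pics/z10.png',np.hstack([z(i1,190,150,290,300),z(i2,230,120,330,270)]))
```

```text
0.02926255721223956 [ 0.1961 -0.1911 -3.0363] [0.0501 0.2752 0.0094] [0.385 0.238 0.167] [ 0.3328  0.3991  1.9918 -0.0686  0.649  -1.1365]
```

View pics/z10.png

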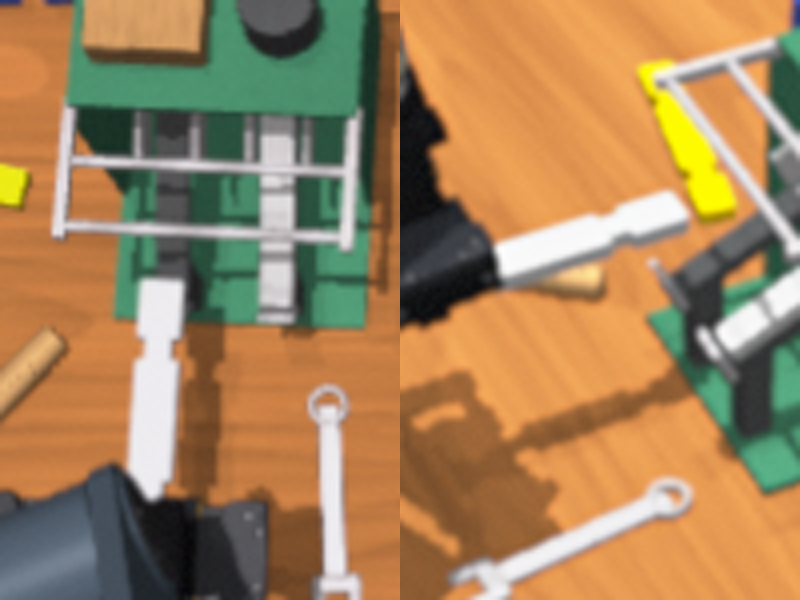

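```bash
cat > barfit.py <<'E'
from ik import *
g=np.load('grasp.npy'); pg,Cg=g[:3],g[3:].reshape(3,3)
M0=Cg.T@rampR(RYAW); c0=Cg.T@(ramp2w((.102,.04,.007))-pg)   # bar centre & axes in tool frame (nominal)
def barpose(k,p,C):
    ds,dl,dh,yw,pt=k
    B=C@M0@Rz(yw)@Ry(pt); return p+C@(c0+M0@[ds,dl,dh]),B
def dense(xmin):
    o=[]
    for z,keep in((.007,None),):
        X=bar_outline(z); o.append(X[X[:,0]>xmin])
    return np.vstack(o)
def fitbar(cams,p,C,xmin=(-.03,-.06),k0=np.zeros(5),prior=1):
    ds=[edges(c) for c in cams]; Xs=[dense(x) for x in xmin]
    sc=np.array([.004,.003,.004,.03,.05])
    def cost(k):
        P,B=barpose(k,p,C); s=0
        for c,d,X in zip(cams,ds,Xs): s+=np.minimum(sample(d,proj(c,X@B.T+P)),9).mean()
        return s+.05*prior*np.sum((k/sc)**2)
    best=None; rng=np.random.default_rng(1)
    for i in range(30):
        r=minimize(cost,k0+(i>0)*rng.normal(size=5)*sc*.5,method='Nelder-Mead',options=dict(maxiter=800,xatol=1e-5,fatol=1e-4))
        if best is None or r.fun<best.fun: best=r
    return best
E
python3 - <<'E'
from barfit import *
o,p,C=st(); A=load('top7');B=load('side7')
for n,cs,xm in(('both',[A,B],(-.03,-.05)),('top',[A],(-.03,)),('side',[B],(-.05,))):
    r=fitbar(cs,p,C,xm); P,Bm=barpose(r.x,p,C); print(n,r.x,r.fun,P,Bm[:,0],np.degrees(np.arcsin(Bm[2,0])))
    if n=='both': kb=r.x; np.save('kb.npy',kb); Xo=bar_outline(.007)@Bm.T+P
i1=overlay(A,Xo,(205,200,265,280),6,None);i2=overlay(B,Xo,(240,150,312,230),6,None)
cv2.imwrite('pics/ovb.png',np.hstack([i1,i2])[:, :800])
E
```

```text
both [-0.0031 -0.0016  0.0013  0.0033  0.0088] 3.227874554825847 [0.4756 0.2325 0.1599] [ 0.9988 -0.0478 -0.0034] -0.19730815599072166
top [-0.0035 -0.0012 -0.0001 -0.0054 -0.0129] 0.9948453889449854 [0.4753 0.2328 0.1585] [ 0.9982 -0.0565  0.0183] 1.0477612191003771
side [0.0014 0.     0.0003 0.0345 0.0458] 1.7641828893446776 [0.4801 0.2338 0.159 ] [ 0.999  -0.0166 -0.0404] -2.3156086165814465
```

View pics/ovb.png

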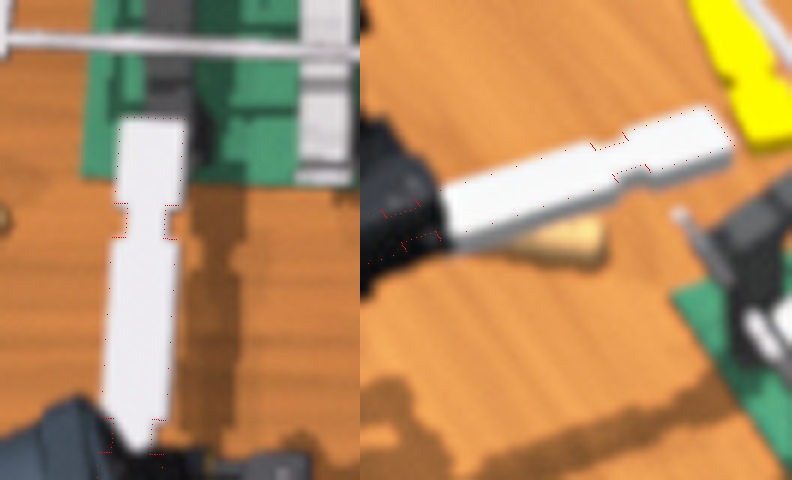

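The bar overlay matches the top face and notches in both views, and the bar is level within about 1°. Next I refine the saddle from each camera, blocks only.

Run:
```python
from fit import *
np.set_printoptions(precision=4,suppress=True)
def blocks(p):
    x,y,yaw=p; out=[]
    for s in(-1,1):
        cx=s*.0505; out+=rect(cx-.015,cx+.015,-.029,.029,.048)
    return np.vstack(out)@Rz(yaw).T+[x,y,0]
A=load('top0');B=load('side0')
# white mask based fit: edges of the bright mask only
def wedges(c):
    g=cv2.resize(c['img'],None,fx=3,fy=3,interpolation=cv2.INTER_CUBIC)
    m=((g.min(2)>150)).astype(np.uint8)*255
    m=cv2.morphologyEx(m,cv2.MORPH_CLOSE,np.ones((15,15),np.uint8))
    e=cv2.Canny(m,50,100); return cv2.distanceTransform(255-e,cv2.DIST_L2,5)
res={}
for mode,ef in(('canny',edges),('white',wedges)):
  for n,cs in(('top',[A]),('side',[B]),('both',[A,B])):
    ds=[ef(c) for c in cs]; best=None; rng=np.random.default_rng(0)
    for k in range(40):
        r=minimize(cost,np.array([.534,-.2334,.042])+(k>0)*rng.normal(size=3)*[.003,.003,.015],args=(blocks,cs,ds),method='Nelder-Mead',options=dict(xatol=1e-5,fatol=1e-4))
        if best is None or r.fun<best.fun: best=r
    print(mode,n,best.x,best.fun); res[mode,n]=best.x
i=[]
for m in('canny','white'):
    i.append(np.hstack([overlay(A,blocks(res[m,'top']),(365,208,405,268),5,None),overlay(B,blocks(res[m,'side']),(340,302,416,362),5,None)]))
cv2.imwrite('pics/ovs2.png',np.vstack(i)[:600,:800])
```

```text
canny top [ 0.5348 -0.2336  0.0468] 0.8803053498268127
canny side [ 0.5332 -0.2284  0.0478] 1.506614327430725
canny both [ 0.534  -0.2331  0.0428] 2.747499465942383
white top [ 0.5358 -0.2417  0.0418] 2.0042357444763184
white side [ 0.5317 -0.2283  0.0449] 3.1341402530670166
white both [ 0.5351 -0.2421  0.0365] 6.407749652862549
```

View pics/ovs2.png

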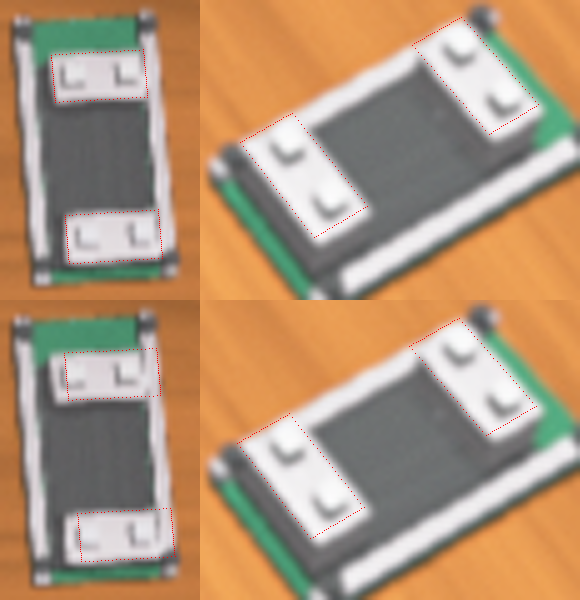

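Run:
```python
from fit import *
A=load('top0');B=load('side0')
p=[.534,-.2331,.0428,0]
i=np.hstack([cv2.resize(overlay(A,saddle_pts(p)[:0],(368,210,404,266),11,None),None,fx=1,fy=1)[:600],cv2.resize(B['img'][305:360,340:378],None,fx=11,fy=11,interpolation=cv2.INTER_CUBIC)[:600]])
cv2.imwrite('pics/big.png',i[:600,:800])
```

```text
(no output)
```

View pics/big.png

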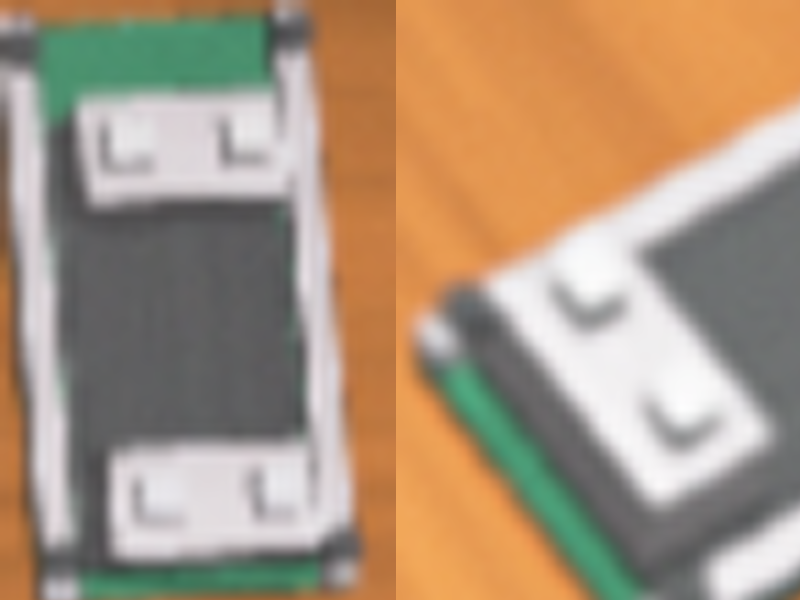

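```bash
cat > ov11.py <<'E'
from fit import *
def ov(pt,ps,name,ct='top0',cs='side0'):
    A=load(ct);B=load(cs)
    a=overlay(A,saddle_pts(pt),(368,210,404,266),10,None)
    b=overlay(B,saddle_pts(ps),(340,305,382,361),10,None)
    cv2.imwrite(name,np.hstack([a,b]))
E
python3 - <<'E'
from ov11 import *
ov([.5348,-.2336,.0468,0],[.5332,-.2284,.0478,0],'pics/b2.png')
E
```

```text
(no output)
```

View pics/b2.png

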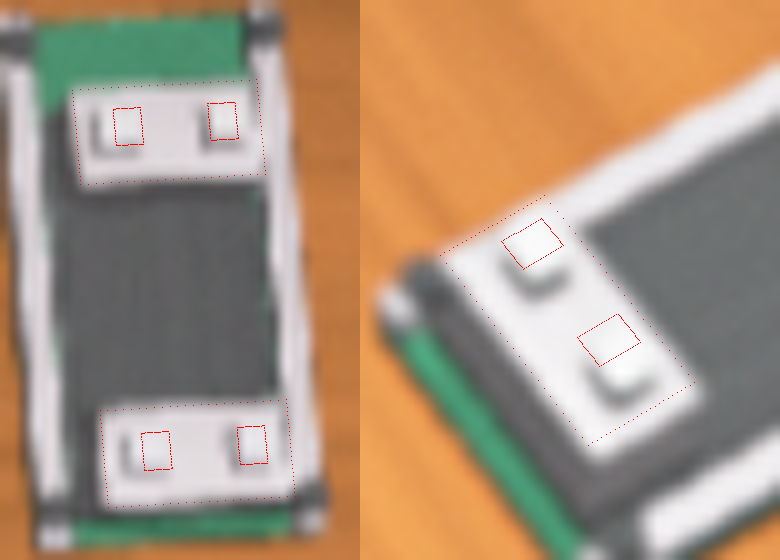

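```bash
cat > tgt.py <<'E'
from barfit import *
def target(center,yaw,k):
    M=M0@Rz(k[3])@Ry(k[4]); C=Rz(yaw)@M.T; return np.array(center)-C@(c0+M0@k[:3]),C
E
python3 - <<'E'
from tgt import *
k=np.load('kb.npy'); q=st()[0]['q']
for c,y in(((.53,.05,.2),0),((.5345,-.2335,.15),.045)):
    P,C=target(c,y,k); print(P); delta(P,C); q,r=ik(P,C,q); print(q,r)
E
```

```text
[0.443  0.052  0.2078]
t 7.05 d mm [ -67.8 -183.6  -32.3] rot [-0.27 -0.19 -2.73] |d| 198.3 |r| 2.7 w 0.0294
[-0.1469  0.3032  1.9841  0.0278  0.7335 -1.7347] 1.1310257083895195e-14
[ 0.4475 -0.2354  0.1578]
t 7.05 d mm [ -80.7 -470.5   19. ] rot [-0.58 -0.19 -5.29] |d| 477.8 |r| 5.3 w 0.0294
[-0.7571  0.4678  1.8848  0.136   0.7088 -2.4702] 1.6095813709941675e-12
```

Emit:
step_arm --targets '[{"dx": -0.012,"dy": -0.03,"dz": -0.016,"rx": 0,"ry": 0,"rz": -0.5},{"dx": -0.026,"dy": -0.07,"dz": -0.026,"rx": -0.1,"ry": -0.1,"rz": -1},{"dx": -0.041,"dy": -0.11,"dz": -0.032,"rx": -0.2,"ry": -0.1,"rz": -1.6},{"dx": -0.055,"dy": -0.148,"dz": -0.032,"rx": -0.3,"ry": -0.2,"rz": -2.2},{"dx": -0.068,"dy": -0.184,"dz": -0.032,"rx": -0.3,"ry": -0.2,"rz": -2.7}]'

```text
time: 7.68
position: [0.4433, 0.05, 0.207]
tool_rot: [0.001, 0.998, 0.0, 0.061]
ft_force: [1.0, 0.4, -2.8]
grip_width: 0.029
```

Run:
```python
from tgt import *
k=np.load('kb.npy'); o=st()[0];q=o['q'];print(q,o['grip_width'],o['ft_force'])
for c,y in(((.5345,-.2335,.15),.045),):
    P,C=target(c,y,k); print(P); delta(P,C)
```

```text
[-0.1515  0.3046  1.9851  0.0277  0.7307 -1.7389] 0.029018764864904026 [ 1.0122  0.443  -2.7826]
[ 0.4475 -0.2354  0.1578]
t 7.67 d mm [   1.  -285.4   49.4] rot [-0.36  0.03 -2.58] |d| 289.6 |r| 2.6 w 0.029
```

Emit:
step_arm --targets '[{"dx": 0,"dy": -0.055,"dz": 0,"rx": 0,"ry": 0,"rz": -0.5},{"dx": 0,"dy": -0.115,"dz": 0,"rx": -0.1,"ry": 0,"rz": -1},{"dx": 0,"dy": -0.175,"dz": 0.015,"rx": -0.2,"ry": 0,"rz": -1.6},{"dx": 0.001,"dy": -0.235,"dz": 0.032,"rx": -0.3,"ry": 0,"rz": -2.2},{"dx": 0.001,"dy": -0.2854,"dz": 0.0494,"rx": -0.36,"ry": 0,"rz": -2.6}]'

```text
time: 8.3
position: [0.4471, -0.2384, 0.1566]
tool_rot: [-0.021, 0.998, 0.001, 0.061]
ft_force: [0.7, -0.2, -2.8]
grip_width: 0.0293
```

Run:
```python
from tgt import *
k=np.load('kb.npy'); o,p,C_=st();q=o['q'];print(q,o['grip_width'],o['ft_force'])
P,C=target((.5345,-.2335,.15),.045,k); print(P); delta(P,C)
A=snap('top','top8');B=snap('side','side8')
for n,cs,xm in(('both',[A,B],(-.03,-.05)),('top',[A],(-.03,)),('side',[B],(-.05,))):
    r=fitbar(cs,p,C_,xm,k); Pb,Bm=barpose(r.x,p,C_); print(n,r.x,r.fun,Pb,np.arctan2(Bm[1,0],Bm[0,0]),np.degrees(np.arcsin(Bm[2,0])))
    if n=='both': Xo=bar_outline(.007)@Bm.T+Pb
i1=overlay(A,Xo,(355,190,420,275),6,None);i2=overlay(B,Xo,(320,260,390,345),6,None)
cv2.imwrite('pics/ovc.png',np.hstack([i1,i2]))
```

```text
[-0.7617  0.4706  1.884   0.1351  0.7052 -2.4736] 0.029338899959728805 [ 0.6924 -0.2177 -2.8227]
[ 0.4475 -0.2354  0.1578]
t 8.30 d mm [-0.7  3.  -1.1] rot [-0.13  0.02 -0.04] |d| 3.3 |r| 0.1 w 0.0293
both [ 0.0052 -0.0005 -0.0104 -0.0008  0.0709] 6.17328804799267 [ 0.5424 -0.2353  0.1372] 0.03985159837495363 -3.5348063140577928
top [0.0013 0.0026 0.0008 0.0099 0.0225] 1.87005018316718 [ 0.5383 -0.2323  0.1484] 0.05067681312394062 -0.7606327145491997
side [ 0.0008 -0.0052 -0.0009 -0.0229  0.0308] 3.477709398255974 [ 0.5381 -0.2401  0.1467] 0.017826282632230264 -1.234385796236392
```

View pics/ovc.png

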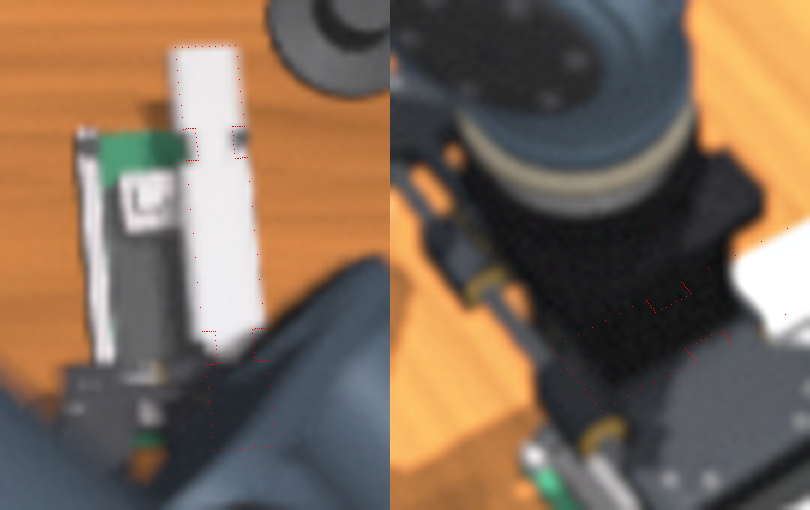

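The bar is over the saddle but the arm hides it from the side camera. I'll lower it to just above the teeth and compare it with them in the top view.

Run:
```python
from tgt import *
k=np.load('kb.npy'); o,p,C_=st()
P,C=target((.5345,-.2335,.077),.045,k); print(P); delta(P,C); print(ik(P,C,o['q']))
W=cloud(load('top0'))
for n,(u,v) in dict(sleeve=(442,271),carton=(450,240),hub=(413,192),bearing=(327,270),jar=(316,170)).items(): print(n,W[v,u])
```

```text
[ 0.4475 -0.2354  0.0848]
t 8.40 d mm [ 9.3  7.  70.5] rot [-0.33  0.1  -0.29] |d| 71.5 |r| 0.5 w 0.0294
(array([-0.7571,  0.608 ,  1.9339,  0.178 ,  0.5218, -2.5214]), np.float64(3.327973682936617e-14))
sleeve [ 0.4367 -0.419  -0.0004]
carton [ 0.5278 -0.4346  0.0509]
hub [ 0.683  -0.3263  0.0493]
bearing [ 0.4453 -0.052   0.0018]
jar [ 0.746  -0.0204  0.0824]
```

Emit:
step_arm --targets '[{"dx": 0.003,"dy": 0.005,"dz": 0.015,"rx": -0.2,"ry": 0,"rz": -0.2},{"dx": 0.006,"dy": 0.007,"dz": 0.035,"rx": -0.3,"ry": 0.1,"rz": -0.3},{"dx": 0.0093,"dy": 0.007,"dz": 0.055,"rx": -0.3,"ry": 0.1,"rz": -0.3},{"dx": 0.0093,"dy": 0.007,"dz": 0.0705,"rx": -0.3,"ry": 0.1,"rz": -0.3},{"dx": 0.0093,"dy": 0.007,"dz": 0.0705,"rx": -0.3,"ry": 0.1,"rz": -0.3}]'

```text
time: 9.02
position: [0.4471, -0.2347, 0.0836]
tool_rot: [-0.021, 0.998, 0.002, 0.06]
ft_force: [-0.0, 0.3, -2.9]
grip_width: 0.0292
```

Run:
```python
from tgt import *
k=np.load('kb.npy'); o,p,C_=st();print(o['q'],p,o['ft_force'],o['joint_velocities'])
P,C=target((.5345,-.2335,.077),.045,k); delta(P,C)
A=snap('top','top9');B=snap('side','side9')
o,p,C_=st();print(p); delta(P,C)
a=cv2.resize(A['img'][195:270,350:420],None,fx=8,fy=8,interpolation=cv2.INTER_CUBIC)
cv2.imwrite('pics/t9.png',a[:600]); cv2.imwrite('pics/s9.png',B['img'][230:430,280:480].repeat(3,0).repeat(3,1))
```

```text
[-0.7561  0.6101  1.9346  0.1768  0.5208 -2.52  ] [ 0.4471 -0.2347  0.0836] [-0.0211  0.3443 -2.8535] [-0.0023 -0.0311 -0.0131 -0.0003  0.0149 -0.0005]
t 9.03 d mm [-0.5 -0.7 -1.1] rot [ 0.05 -0.11  0.02] |d| 1.4 |r| 0.1 w 0.0292
[ 0.4478 -0.2354  0.0849]
t 9.12 d mm [0.3 0.  0.1] rot [-0.05  0.01  0.03] |d| 0.3 |r| 0.1 w 0.0292
```

View pics/t9.png

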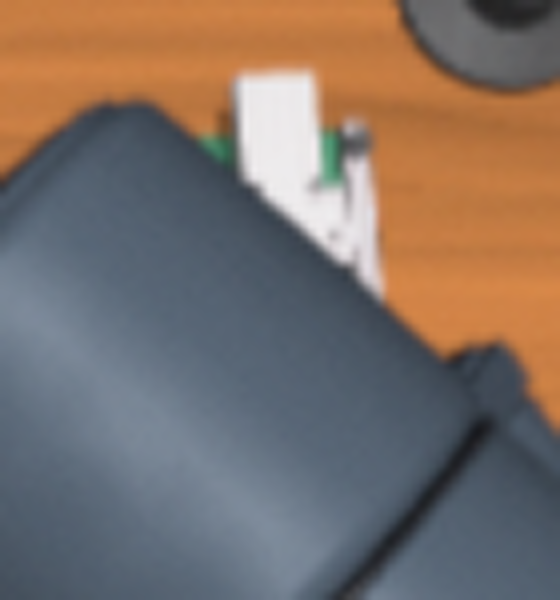

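View pics/s9.png

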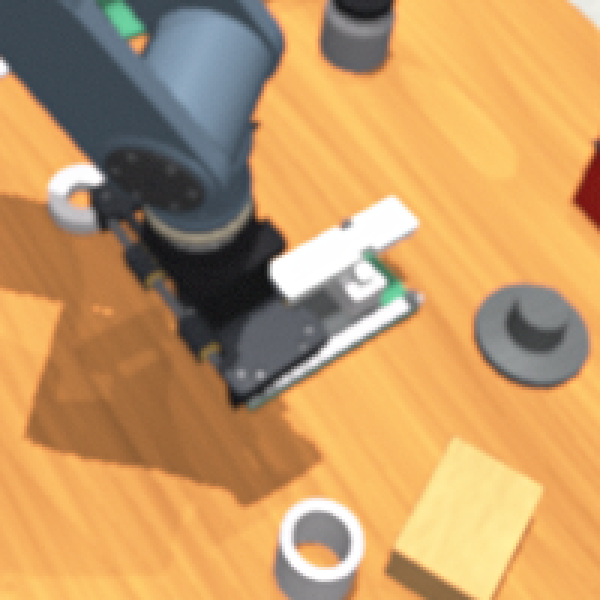

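```bash
cat > rel.py <<'E'
from tgt import *
def blocksS(p,z=.048):
    x,y,yaw=p; out=[]
    for s in(-1,1):
        cx=s*.0505
        out+=[seg((cx-.015,-.029,z),(cx+.015,-.029,z)),seg((cx-.015,-.029,z),(cx-.015,.015,z)),seg((cx+.015,-.029,z),(cx+.015,.015,z))]
    return np.vstack(out)@Rz(yaw).T+[x,y,0]
def fitS(B,yaw=None):
    d=edges(B); best=None; rng=np.random.default_rng(0)
    f=lambda p: np.minimum(sample(d,proj(B,blocksS(p))),9).mean()+.05*((p[2]-.045)/.02)**2
    for k in range(40):
        r=minimize(f,np.array([.534,-.2325,.045])+(k>0)*rng.normal(size=3)*[.003,.003,.01],method='Nelder-Mead')
        if best is None or r.fun<best.fun: best=r
    return best
def barxyz(B,P0,zc,xmin=-.02,xmax=1,yaw0=.045,pit=0,sg=.02):
    # fit x,y,yaw of level bar top face at known height in one camera
    d=edges(B); X=bar_outline(.007); X=X[(X[:,0]>xmin)&(X[:,0]<xmax)]
    def pose(p): return X@(Rz(p[2])@Ry(pit)).T+[p[0],p[1],zc]
    f=lambda p: np.minimum(sample(d,proj(B,pose(p))),9).mean()+.05*((p[2]-yaw0)/sg)**2
    best=None; rng=np.random.default_rng(0)
    for k in range(40):
        r=minimize(f,np.array([P0[0],P0[1],yaw0])+(k>0)*rng.normal(size=3)*[.004,.004,.01],method='Nelder-Mead')
        if best is None or r.fun<best.fun: best=r
    return best,pose(best.x)
E
python3 - <<'E'
from rel import *
s=fitS(load('side0')); print('saddle side',s.x,s.fun)
B=load('side9'); k=np.load('kb.npy'); o,p,C=st()
Pb,Bm=barpose(k,p,C); print('nominal bar',Pb,Bm[:,0])
r,X=barxyz(B,Pb,Pb[2]); print('bar side',r.x,r.fun)
A=load('top9'); rt,Xt=barxyz(A,Pb,Pb[2],.06); print('bar top',rt.x,rt.fun)
i1=overlay(B,X,(360,285,430,345),8,None); i2=overlay(load('side0'),blocksS(s.x),(335,295,425,370),6,None)
cv2.imwrite('pics/r1.png',i1);cv2.imwrite('pics/r2.png',i2)
E
```

```text
saddle side [ 0.5326 -0.2332  0.0445] 0.7231672828443337
nominal bar [ 0.5348 -0.2335  0.0771] [0.999  0.0454 0.0002]
bar side [ 0.537  -0.232   0.0434] 2.6150473647720505
bar top [ 0.5368 -0.2294  0.0396] 0.7642728846632687
```

View pics/r1.png

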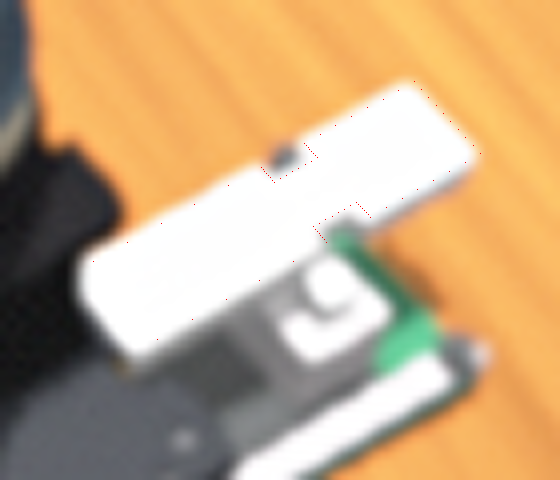

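View pics/r2.png

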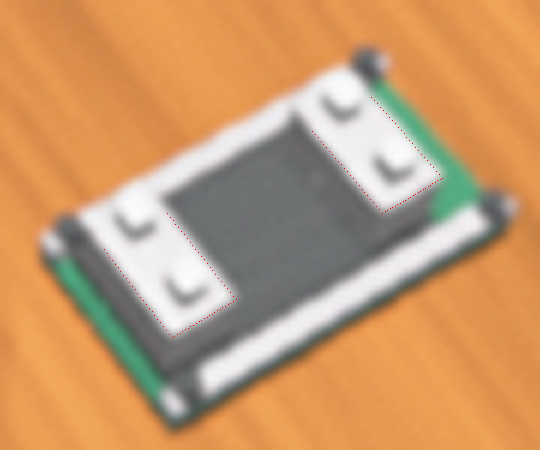

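The side fit puts the bar about 4 mm too far in +x and 1 mm in +y. The top fit says 2 mm and 4 mm. I'll shift by the mean, lower to just above the teeth and look again.

Run:
```python
from tgt import *
k=np.load('kb.npy')
delta(*target((.5318,-.236,.0695),.045,k))
```

```text
t 9.12 d mm [ 4.  -2.4  7.2] rot [-0.05  0.01  0.03] |d| 8.6 |r| 0.1 w 0.0292
```

Emit:
step_arm --targets '[{"dx": 0.002,"dy": -0.001,"dz": 0.002,"rx": 0,"ry": 0,"rz": 0},{"dx": 0.004,"dy": -0.0024,"dz": 0.004,"rx": 0,"ry": 0,"rz": 0},{"dx": 0.004,"dy": -0.0024,"dz": 0.0072,"rx": 0,"ry": 0,"rz": 0},{"dx": 0.004,"dy": -0.0024,"dz": 0.0072,"rx": 0,"ry": 0,"rz": 0},{"dx": 0.004,"dy": -0.0024,"dz": 0.0072,"rx": 0,"ry": 0,"rz": 0}]'

```text
time: 9.75
position: [0.4448, -0.2379, 0.0773]
tool_rot: [-0.021, 0.998, 0.001, 0.061]
ft_force: [0.3, -0.5, -2.1]
grip_width: 0.0295
```

```bash
cat > look.py <<'E'
from rel import *
import sys
t=sys.argv[1]
A=snap('top','top'+t);B=snap('side','side'+t)
k=np.load('kb.npy'); o,p,C=st(); print(o['time'],p,o['ft_force'],o['moment'],o['grip_width'])
Pb,Bm=barpose(k,p,C); print('nominal bar',Pb,Bm[:,0])
r,X=barxyz(B,Pb,Pb[2],sg=.008); print('bar side',r.x,r.fun,'want',.5326,-.2332)
rt,Xt=barxyz(A,Pb,Pb[2],.06,sg=.008); print('bar top',rt.x,rt.fun,'want',.5348,-.2336)
cv2.imwrite(f'pics/L{t}.png',np.hstack([overlay(B,X,(355,285,430,360),8,None)[:600],overlay(B,X[:0],(355,285,430,360),8,None)[:600]])[:, :][:, :1200:1] if 0 else overlay(B,X[:0],(360,290,430,350),10,None))
E
python3 look.py 10
```

```text
9.85 [ 0.4449 -0.2379  0.0773] [ 0.2573  0.2464 -2.3852] [-0.0356  0.4835  0.0453] 0.029429197886944827
nominal bar [ 0.5319 -0.236   0.0695] [0.999  0.0454 0.0003]
bar side [ 0.5347 -0.2338  0.0455] 3.4845331588331296 want 0.5326 -0.2332
bar top [ 0.5352 -0.2341  0.0477] 1.2336203383166855 want 0.5348 -0.2336
```

View pics/L10.png

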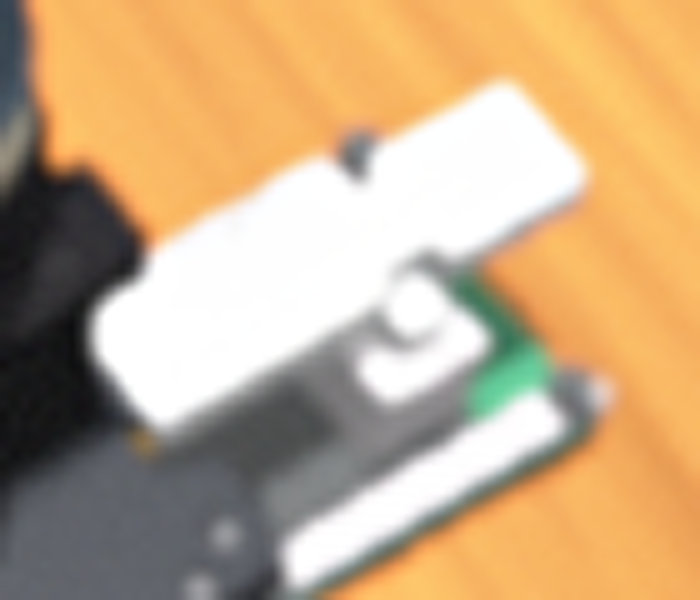

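Emit:
step_arm --targets '[{"dx": 0.001,"dy": 0.0002,"dz": 0.0012,"rx": 0,"ry": 0,"rz": 0},{"dx": 0.001,"dy": 0.0002,"dz": 0.0025,"rx": 0,"ry": 0,"rz": 0},{"dx": 0.001,"dy": 0.0002,"dz": 0.0037,"rx": 0,"ry": 0,"rz": 0},{"dx": 0.001,"dy": 0.0002,"dz": 0.005,"rx": 0,"ry": 0,"rz": 0},{"dx": 0.001,"dy": 0.0002,"dz": 0.005,"rx": 0,"ry": 0,"rz": 0}]'

```text
time: 10.48
position: [0.4444, -0.2377, 0.0721]
tool_rot: [-0.021, 0.998, 0.001, 0.061]
ft_force: [-0.7, 0.0, -3.4]
grip_width: 0.0298
```

```bash
python3 look.py 11
```

```text
10.575 [ 0.4445 -0.2377  0.0722] [-0.4848  0.0814 -2.6786] [0.0123 0.3962 0.0381] 0.029552149188929573
nominal bar [ 0.5315 -0.2358  0.0644] [0.999  0.0455 0.0002]
bar side [ 0.53   -0.2685  0.0503] 3.218993297182204 want 0.5326 -0.2332
bar top [ 0.5347 -0.2335  0.0443] 2.0587605375013873 want 0.5348 -0.2336
```

View pics/L11.png

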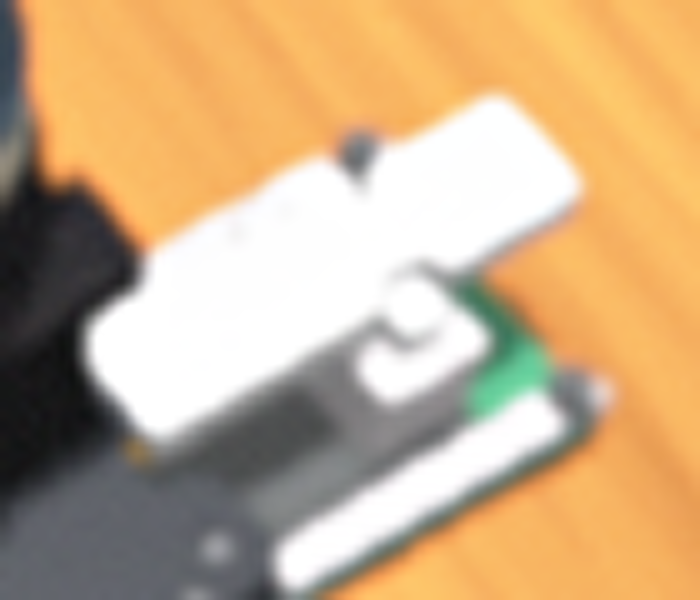

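No contact force yet. Lowering further.

Emit:
step_arm --targets '[{"dx": 0,"dy": 0,"dz": 0.001,"rx": 0,"ry": 0,"rz": 0},{"dx": 0,"dy": 0,"dz": 0.002,"rx": 0,"ry": 0,"rz": 0},{"dx": 0,"dy": 0,"dz": 0.003,"rx": 0,"ry": 0,"rz": 0},{"dx": 0,"dy": 0,"dz": 0.004,"rx": 0,"ry": 0,"rz": 0},{"dx": 0,"dy": 0,"dz": 0.004,"rx": 0,"ry": 0,"rz": 0}]'

```text
time: 11.2
position: [0.4449, -0.2377, 0.0681]
tool_rot: [-0.021, 0.998, 0.001, 0.061]
ft_force: [1.1, -0.5, -2.7]
grip_width: 0.0293
```

```bash
python3 look.py 12
```

```text
11.3 [ 0.445  -0.2377  0.0682] [ 0.0605  0.9466 -2.6845] [ 0.0283  0.4629 -0.0176] 0.029394482143409343
nominal bar [ 0.532  -0.2358  0.0604] [0.999  0.0454 0.0002]
bar side [ 0.5324 -0.269   0.0485] 2.919593441089902 want 0.5326 -0.2332
bar top [ 0.5219 -0.2516  0.0474] 2.9284705220191016 want 0.5348 -0.2336
```

View pics/L12.png

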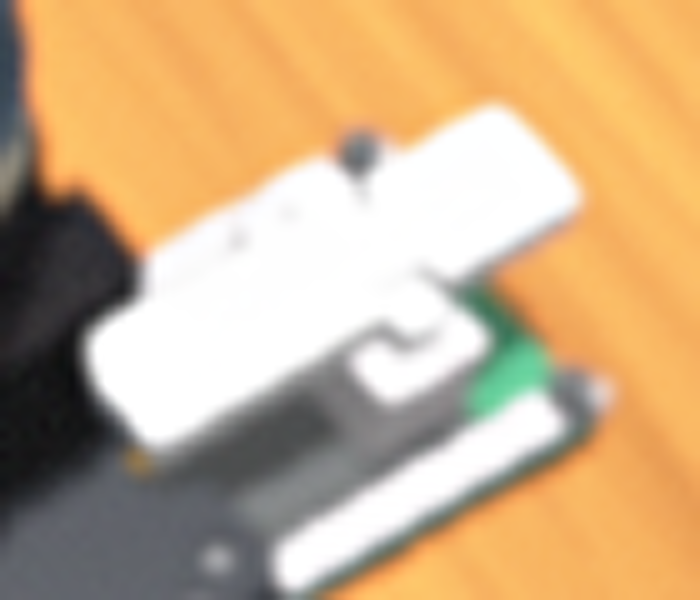

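Still no contact, with the nominal underside 6 mm below the tooth tops, so the notches are entering. Continuing.

Emit:
step_arm --targets '[{"dx": 0,"dy": 0,"dz": 0.001,"rx": 0,"ry": 0,"rz": 0},{"dx": 0,"dy": 0,"dz": 0.002,"rx": 0,"ry": 0,"rz": 0},{"dx": 0,"dy": 0,"dz": 0.003,"rx": 0,"ry": 0,"rz": 0},{"dx": 0,"dy": 0,"dz": 0.004,"rx": 0,"ry": 0,"rz": 0},{"dx": 0,"dy": 0,"dz": 0.004,"rx": 0,"ry": 0,"rz": 0}]'

```text
time: 11.92
position: [0.4453, -0.2377, 0.0648]
tool_rot: [-0.022, 0.998, 0.001, 0.061]
ft_force: [-2.4, 0.7, 4.5]
grip_width: 0.0294
```

```bash
python3 look.py 13
```

```text
12.025 [ 0.4453 -0.2377  0.0647] [-3.3498 -0.2258  5.095 ] [0.14   0.5135 0.0592] 0.02964596181091152
nominal bar [ 0.5324 -0.2358  0.057 ] [0.999  0.0455 0.0004]
bar side [ 0.5343 -0.267   0.0388] 2.8357216887333374 want 0.5326 -0.2332
bar top [ 0.5235 -0.2538  0.0437] 3.2785079166380235 want 0.5348 -0.2336
```

View pics/L13.png

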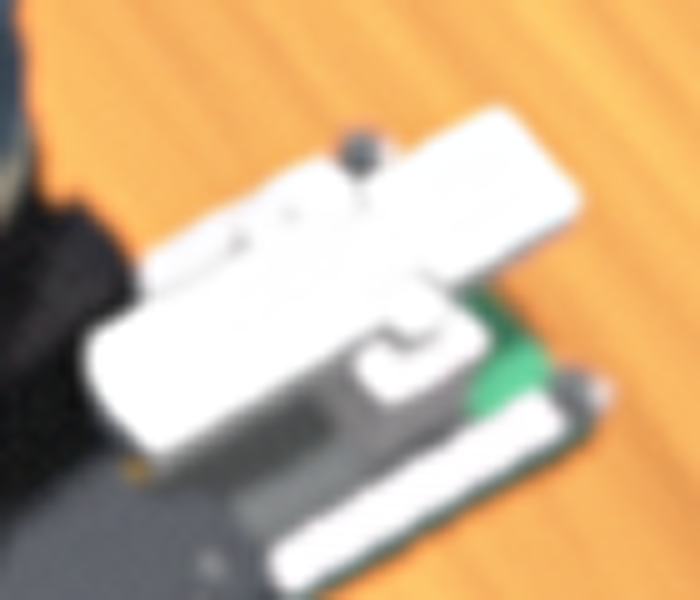

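```bash
cat > hgt.py <<'E'
from rel import *
import sys
for n in sys.argv[1:]:
    c=load(n); W=cloud(c); 
    o,p,C=st(); k=np.load('kb.npy'); Pb,Bm=barpose(k,p,C)
    L=(W-Pb)@Bm
    for x0 in(-.02,0,.02,.04,.06,.08):
        m=(abs(L[...,0]-x0-.01)<.01)&(abs(L[...,1])<.008)&(abs(L[...,2])<.03)
        z=W[m][:,2]; print(n,x0,m.sum(),np.median(z).round(4) if m.sum() else '', (np.std(z)/max(1,m.sum())**.5).round(4) if m.sum() else '')
E
python3 hgt.py side13 top13; python3 hgt.py side12
```

```text
side13 -0.02 51 0.0625 0.0002
side13 0 49 0.0622 0.0003
side13 0.02 52 0.0627 0.0009
side13 0.04 53 0.0625 0.0003
side13 0.06 53 0.0633 0.0003
side13 0.08 52 0.0632 0.0003
top13 -0.02 0  
top13 0 0  
top13 0.02 0  
top13 0.04 0  
top13 0.06 0  
top13 0.08 8 0.0628 0.0009
side12 -0.02 51 0.0659 0.0002
side12 0 51 0.0654 0.0002
side12 0.02 52 0.0654 0.0011
side12 0.04 56 0.0647 0.0003
side12 0.06 48 0.0647 0.0003
side12 0.08 49 0.0648 0.0003
```

Depth readings put the bar's top at 62–63 mm along its length (62 mm when seated), and 8 N of contact has come up. Releasing.

Emit:
step_arm --targets '[{"dx": 0,"dy": 0,"dz": 0,"rx": 0,"ry": 0,"rz": 0},{"dx": 0,"dy": 0,"dz": 0,"rx": 0,"ry": 0,"rz": 0},{"dx": 0,"dy": 0,"dz": 0,"rx": 0,"ry": 0,"rz": 0},{"dx": 0,"dy": 0,"dz": 0,"rx": 0,"ry": 0,"rz": 0},{"dx": 0,"dy": 0,"dz": 0,"rx": 0,"ry": 0,"rz": 0}]' --gripper 0.6

```text
time: 12.65
position: [0.4454, -0.2377, 0.0646]
tool_rot: [-0.022, 0.998, 0.001, 0.061]
ft_force: [-0.9, -0.5, -0.5]
grip_width: 0.052
```

```bash
python3 look.py 14; python3 hgt.py side14; python3 -c "
from mv import *
o,p,C=st(); print(C, o['q'])"
```

```text
12.75 [ 0.4453 -0.2377  0.0647] [-0.329  -0.4644 -0.5674] [-0.0028  0.0638  0.019 ] 0.052087772805925706
nominal bar [ 0.5323 -0.2358  0.0569] [0.999  0.0455 0.0004]
bar side [ 0.5306 -0.2364  0.0471] 4.695659827233847 want 0.5326 -0.2332
bar top [ 0.5235 -0.2542  0.0454] 3.273565799405625 want 0.5348 -0.2336
side14 -0.02 49 0.0629 0.0003
side14 0 54 0.0623 0.0003
side14 0.02 49 0.0619 0.0007
side14 0.04 49 0.0619 0.0002
side14 0.06 47 0.0621 0.0004
side14 0.08 47 0.0624 0.0002
[[-0.9916 -0.0431  0.1224]
 [-0.0428  0.9991  0.0051]
 [-0.1225 -0.0002 -0.9925]] [-0.7636  0.6486  1.9453  0.1962  0.4702 -2.5491]
```

View pics/L14.png

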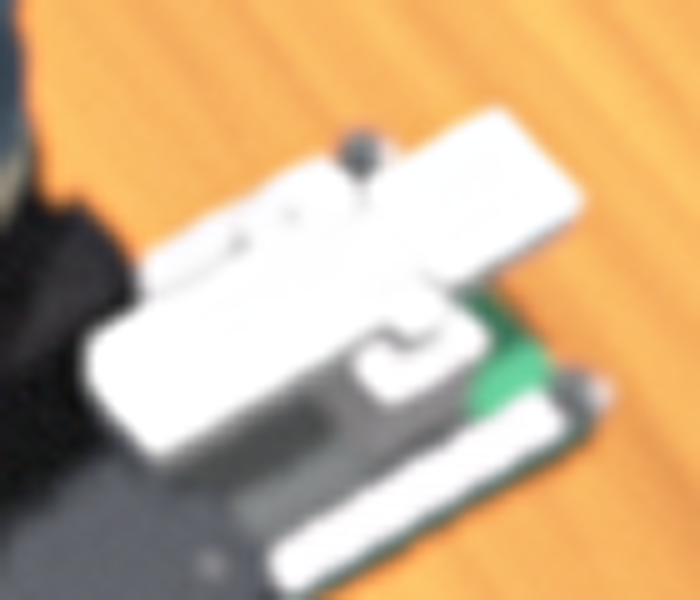

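Emit:
step_arm --targets '[{"dx": 0,"dy": 0,"dz": -0.012,"rx": 0,"ry": 0,"rz": 0},{"dx": 0,"dy": 0,"dz": -0.035,"rx": 0,"ry": 0,"rz": 0},{"dx": 0,"dy": 0,"dz": -0.07,"rx": 0,"ry": 0,"rz": 0},{"dx": 0,"dy": 0,"dz": -0.11,"rx": 0,"ry": 0,"rz": 0},{"dx": 0,"dy": 0,"dz": -0.15,"rx": 0,"ry": 0,"rz": 0}]'

```text
time: 13.38
position: [0.4265, -0.2382, 0.2154]
tool_rot: [-0.021, 0.998, 0.001, 0.061]
ft_force: [-0.1, -0.4, -0.5]
grip_width: 0.0521
```

Emit:
step_arm --targets '[{"dx": 0,"dy": 0.04,"dz": -0.015,"rx": 0,"ry": 0,"rz": 0},{"dx": 0,"dy": 0.09,"dz": -0.03,"rx": 0,"ry": 0,"rz": 0},{"dx": 0,"dy": 0.14,"dz": -0.04,"rx": 0,"ry": 0,"rz": 0},{"dx": 0,"dy": 0.19,"dz": -0.05,"rx": 0,"ry": 0,"rz": 0},{"dx": 0,"dy": 0.23,"dz": -0.05,"rx": 0,"ry": 0,"rz": 0}]'

```text
time: 14.0
position: [0.41, -0.0071, 0.2664]
tool_rot: [-0.022, 0.998, 0.001, 0.063]
ft_force: [0.6, 0.6, 0.0]
grip_width: 0.0521
```

Run:
```python
from rel import *
A=snap('top','topF');B=snap('side','sideF')
o,p,C=st(); print(o['time'],p,o['ft_force'])
yaw=.045
for n,c in(('side',B),('top',A)):
    r,X=barxyz(c,(.5335,-.2335),.055,xmin=-1); print(n,r.x,r.fun)
    W=cloud(c); Pb=np.array([r.x[0],r.x[1],.055]); L=(W-Pb)@Rz(r.x[2])
    for x0 in np.arange(-.09,.1,.03):
        m=(abs(L[...,0]-x0)<.012)&(abs(L[...,1])<.008)&(abs(L[...,2])<.03)
        print(' ',round(x0,2),m.sum(),np.median(W[m][:,2]).round(4) if m.sum() else '')
a=overlay(A,X[:0],(358,200,414,275),8,None); b=overlay(B,X[:0],(338,290,425,365),8,None)
cv2.imwrite('pics/Fz.png',a);cv2.imwrite('pics/Fs.png',b)
```

```text
14.1 [ 0.4086 -0.0053  0.2655] [ 0.4265  0.6031 -0.9508]
side [ 0.5287 -0.2685  0.0553] 3.183447384968413
  -0.09 0 
  -0.06 12 0.0281
  -0.03 2 0.0431
  0.0 0 
  0.03 2 0.0356
  0.06 29 0.0383
  0.09 12 0.0274
top [ 0.5363 -0.2346  0.049 ] 2.0891117406591118
  -0.09 45 0.0612
  -0.06 40 0.0615
  -0.03 40 0.0613
  0.0 42 0.0609
  0.03 40 0.0619
  0.06 41 0.0608
  0.09 35 0.0605
```

View pics/Fs.png

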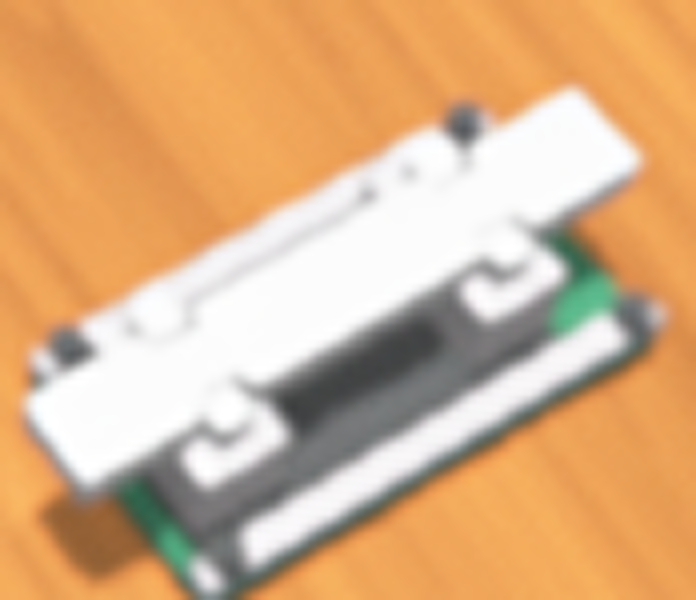

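View pics/Fz.png

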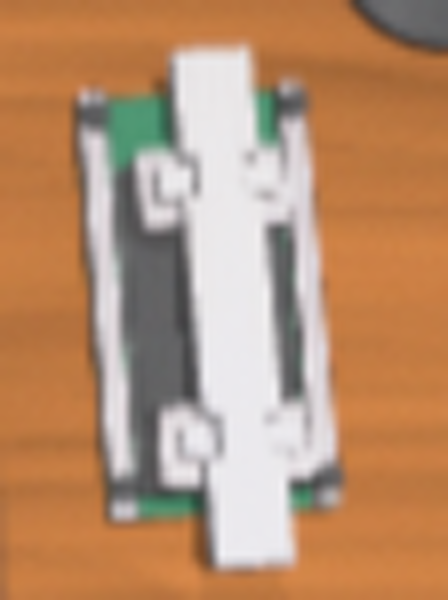

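View pics/topF.png

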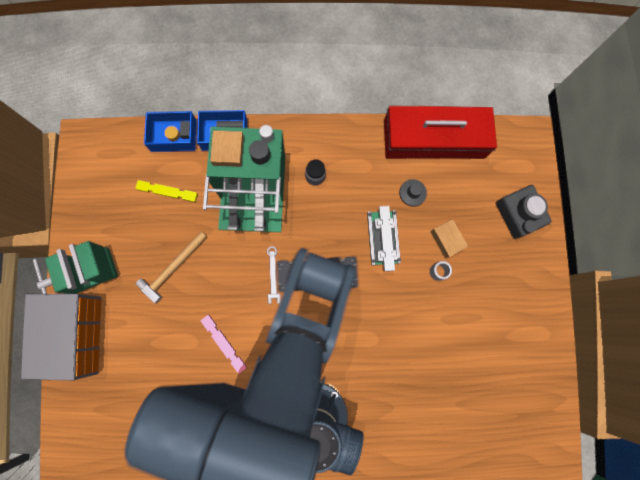

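The bar lies flat on the saddle, its top reading 61–62 mm along its whole length. Teeth show in the notches at both blocks (top px ~(379,223), (382,254)). The plain bar is still in the rack and the bystanders look unmoved. Handing in.

```bash
python3 -c "
from rig import robot,telemetry
o=telemetry.get_obs(); print(o['joint_velocities'],o['ft_force'])
print(robot.hand_in())"
```

```text
[-0.06474021  0.02499828 -0.03156866 -0.0295251  -0.02533622 -0.05723943] [ 0.42654878  0.60313668 -0.95080478]
the job is handed in; nothing more can be done
None
```

The notched bar is out of the rack and seated on the press saddle, let go, and I handed the job in at about 14 s. I lifted its low end over the lip by about 8°, drew it out endwise from under the keeper, then levelled and carried it over. I lined it up with the teeth by camera and lowered it until contact was felt.

**Last checks that agree:**
- The top camera's depth gives the bar's top at 60.5–62 mm along its whole length. Fully down is 62 mm; riding on the teeth would be 74 mm.
- The teeth show through the notches at both blocks.
- The plain bar is still in its bay, the bystanders look unmoved, and the robot was clear of everything.

**Checks that disagreed or failed:**
- The final side-camera outline fit of the bar failed. It locked onto another edge about 35 mm off, so I set it aside.
- While aligning, the two cameras differed by 2–3 mm. I used a compromise between them, and the notches dropped over the teeth first time.
- The arm was still settling slightly (up to 0.06 rad/s) when I handed in, well away from anything.
- On the way to the grasp, joint 4 ran up against its lower limit (it read -1.4302 against -1.43), so I reduced the gripper's lean. No fault was reported.

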